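# Copy a rest-bar angle from one practice station to the other with a locking bevel

## Task

Set the hinged bevel against the corner of the station that carries the specimen stand: stock along its fence, hinge end pushed home against the end post, blade flat along its rest bar; then press the cap over the hinge down until it snaps, to lock the angle. Carry the locked bevel to the other station and push it home in that corner the same way, so that its blade swings that rest bar round to the same angle. Leave the bevel sitting there, still locked and flat on the plate, and do not knock the glass beaker or the small jar about.

Things in the scene. Friction and masses are not known exactly. Their poses are not given: they have to be found in the camera images.
- gauge: the bevel, loose, about 0.4 kg, flat on the table: aluminium stock 125 mm long, 24 wide, 16 thick, its hinge end a round nose of 12 mm radius; steel blade hinged there; black handle and lock cap on top. Origin: hinge axis at the underside. x along the stock away from the nose, y to the side where the blade opens, z up
- gauge_hinge (a point): the bevel's hinge axis at its underside, at the round nose of the stock; axes as gauge
- gauge_grip (a point): centre of the black upright handle on the stock: a block 52 mm long (x), 18 wide (y, pinch it across this from above), standing 16 to 56 mm above the bevel's underside; this point is 36 mm above the underside and 66 mm from the hinge axis. Axes as gauge
- blade_mid (a point): middle of the bevel's blade: bar 115 mm long from the hinge axis, 9 wide, 15 high. x along it away from the hinge, y to its outer face, 12 mm off the line through the hinge axis (tangent to the nose). It starts 85 to 100 degrees from the stock, always wider than the reference corner; unlocked it keeps its angle when carried and yields to 0.3 N at the tip
- lock_top (a point): centre of the top of the black round lock cap (28 mm across) over the bevel's hinge, 60 mm above the underside while unlocked. Pressing it takes 6 N at first; past 4 mm it snaps down by itself, about 8 mm in all, and stays: the blade then holds its angle, also against the other station's bar. It does not unlock again. z up, x along the stock
- lock (a joint): travel of the lock cap in m: 0 up (free), about 0.008 snapped down (locked)
- ref_pivot (a point): reference station, the one with the specimen stand (43 mm high turned steel post with white dome, at x -40, y 85 mm from here). Point on top of its plate, 6 mm above the table, where its rest bar turns and the bevel's hinge axis comes to lie when home. x along the fence away from the end post, y from fence to open side. White plate: x -63 to 131, y -32 to 126 mm
- ref_fence: steel fence and end post of the reference station, 16 mm above the plate; origin 6 mm under ref_pivot, same axes. Fence: inner face at y = -12 mm, x 10 to 120. End post: face at x = -12, y -24 to 6. The bevel comes home by sliding its stock along the fence towards -x until its nose meets the post; the bar then folds the blade flat against itself
- ref_bar_mid (a point): middle of the top of the reference rest bar: steel, 104 mm long, from 21 to 125 mm from the pivot, 12 thick, top 17 mm above the plate. x along it away from the pivot; its inner face (fence side, where the blade must lie) is 12 mm off the line through the pivot. Clamped fast, 55 to 75 degrees from its fence, different in each start
- tgt_pivot (a point): the same point, axes and sizes on the other station, the one without a specimen stand. Both stations butt against one 12 mm high aluminium strip, side by side in either order, with parallel fences
- tgt_fence: fence and end post of the other station; origin 6 mm under tgt_pivot, sizes and axes as ref_fence
- tgt_bar_mid (a point): middle of the top of the other station's rest bar, sizes and axes as ref_bar_mid. It starts 42 to 50 degrees from its fence, always less than the reference; it turns stiffly (0.7 N at the tip) and stays where left, so the locked blade pushes it round as the bevel slides home. The blade's tip can meet either bar up to 95 mm before home
- beaker_mid (a point): bystander: middle of a glass beaker, 68 mm across, 85 mm high
- jar_mid (a point): bystander: middle of a small clear closed jar, 56 mm across, 75 mm high
Things that resemble listed ones, but are neither listed nor needed, are in the scene too. Of the things that look like the gauge, the middle-sized one is meant.

How it is judged:
By the outcome, as a careful person would: the job done as asked, in the order asked, and still so for the second after the job is handed in, with the robot touching nothing.
It also fails if it takes over 72 s, if anything falls off the work surface, if the arm or the gripper's body presses on something with over 40 N, if the wrist force passes 120 N, or if a joint passes its speed limit or range.

## Robot

A 6-joint arm with a two-finger parallel gripper is mounted at the origin on the work surface. World frame = base frame: x ahead of the robot, y to its left, z up, the work surface at z = 0. Lengths are in mm, angles in rad, forces in N, time in s.
With the tool pointing down it reaches from about 400 to 825 mm from the base axis. Payload 7 kg.
Tool frame: the origin (TCP) lies midway between the tips of the shut fingers; the grasp point (between the pads) lies 19 mm behind it; z points along the fingers, y is the direction in which the jaws open and shut (so a half turn about z gives the same grasp; the last joint's range is limited). The gripper opens to 85 mm and grips with 20 to 120 N. Pads are 22 mm wide; open, the fingers measure 114 mm over their backs; the gripper's body (76 mm by 85 mm) begins 54 mm behind the grasp point. The pads swing forward as they close: fully open they stand 13 mm farther back than shut.
Start: joints at [-0.851, 0.359, 0.012, 0, -1.224, -0.288], TCP at [282.463, -613.033, 231.302] pointing down, gripper open.
Joint ranges: [-3.07, 3.07], [-1.43, 2.12], [-1.02, 1.25], [-3.03, 1.67], [-3.05, -0], [-3.03, 3.03]. Speed limits (rad/s): [2.39, 2.39, 3.01, 3.14, 3.14, 3.14].

## Interface

Orientations are given as a unit quaternion [x, y, z, w].
In Python, from rig import ctrl gives the robot as it stands.
- The arm moves only by the tool move_arm, never from a script. Its argument "moves" is one flat list of numbers, 7 for each row, row after row: the finger opening in m, from 0 to 0.0854, then the shift along the world's x, y, z in m, then the turn, a rotation vector about the world's x, y, z in degrees. A call has 1 to 12 rows; each row shifts and turns the commanded pose from where the row before left it; what a row does not reach is not made up. A row lasts 1/8 s, in which the tool goes at most 62.5 mm and 10.7 degrees, less where a joint would pass 70% of its speed; a pose out of reach is approached as far as the arm can. A call with a gripper value outside its range is refused whole. The fingers move at their own pace and stop on an object; "squeeze" is the grip in N (left out, the last holds). Time passes only in rows, so rows that do not move let the fingers close. It gives the time, the measured TCP pose, the force and the opening at its end, in the units of the state.
- ctrl.get_state(): the state, without advancing time (a new reading comes with each control period).
- ctrl.camera(name): name is "scene" or "side" or "wrist"; returns the picture (384x512x3 uint8, red, green, blue); there is no depth.
- ctrl.calibration(name): a dict with "fx", "fy", "cx", "cy" (pixels), "k1" (the pictures are not rectified: a ray, as slopes to the right and down, at radius r is drawn at 1 + k1 r^2 times it, then the intrinsics apply), "xyz" and "orientation" of the camera in the world. Camera axes: x right, y up, looking along -z (the intrinsics and any distortion apply to the point x, -y, -z); pixel columns grow to the right and rows downward; lengths in mm; the calibration is good to about 2 mm. A picture is of the moment at which its call begins: read the wrist's pose just before it. calibration takes no time and is no camera call; for the wrist camera it gives the pose at the moment of the call.
- ctrl.sign_off(): hands the job in, once; it reports no verdict.
The state is a dict: "time_s": time; "joint_pos": joint angles; "dq": joint speeds; "joint_efforts": joint torques, N m; "eef_pos": TCP position; "tool_rot": TCP orientation; "force": force on the tool from outside, world axes, zero at the start; "torque": the same for the moment, N m; "grip_width": opening from 0.0 (shut) to 1.0 (fully open).
Only numpy, scipy, OpenCV 4.12 (cv2) and the standard library are available. Lean on these libraries where they do the work, as an engineer would, in place of code of your own. Each camera call takes 0.05 s, during which the arm holds its last target.

## Working session

There is one attempt and no reset: what is moved stays moved. The work goes in short steps, Python scripts to look and compute and a tool call to move; the robot and the scene stay as the last step left them, time stands still between calls to the robot, and variables do not carry over. Pictures are saved under pics/ and viewed, and the job is handed in when it is done.

Besides the shell and the picture viewer there is one more tool, called after "Request:" as name(argument=value, ...) on one line, values as JSON. move_arm: Moves the arm, as the interface text tells. Its arguments: {"type":"object","properties":{"moves":{"type":"array","items":{"type":"number"}},"squeeze":{"type":"number"}},"required":["moves"]}

```bash
ls; mkdir -p pics
python3 - <<'E'
from rig import ctrl
import cv2
for n in ["scene","side","wrist"]:
    c=ctrl.calibration(n); print(n,c)
    cv2.imwrite(f"pics/{n}0.png",ctrl.camera(n)[:,:,::-1])
print(ctrl.get_state())
E
```

```text
pics
scene {'fx': 391.0206202427094, 'fy': 391.0206202427094, 'cx': 254.32582658121336, 'cy': 193.18433911958, 'k1': -0.10303504940372302, 'xyz': array([984.62102625, 729.7656577 , 826.61655201]), 'orientation': array([0.14378027, 0.39247635, 0.86033621, 0.29173815])}
side {'fx': 439.72508554884513, 'fy': 439.72508554884513, 'cx': 260.4233815501081, 'cy': 185.19909071045447, 'k1': -0.10457720640199329, 'xyz': array([263.14982962, 784.43357672, 952.34767549]), 'orientation': array([-0.0477379 ,  0.35005712,  0.92787407, -0.11929294])}
wrist {'fx': 304.27152376516227, 'fy': 304.27152376516227, 'cx': 255.6232138593971, 'cy': 193.59164447443024, 'k1': -0.02002533801625323, 'xyz': array([ 208.05404045, -647.01144737,  371.82520701]), 'orientation': array([-0.08651974, -0.13610294,  0.83110126,  0.53222272])}
{'time_s': 0.15, 'joint_pos': array([-8.50909526e-01,  3.59233947e-01,  1.13021898e-02, -2.48073650e-04,
       -1.22410386e+00, -2.88080782e-01]), 'dq': array([-0.00064557, -0.00238337,  0.00335301,  0.00286445,  0.00046654,
       -0.00060654]), 'joint_efforts': array([-3.18462902e-03, -5.83876956e+01,  2.93649334e+01,  6.94030479e+00,
       -4.27207269e-03,  1.21638132e-05]), 'eef_pos': array([ 282.31550365, -612.74177093,  230.58690071]), 'tool_rot': array([-2.14188279e-01,  9.76792191e-01,  5.98926557e-04, -1.97109023e-04]), 'force': array([0.41813393, 0.20069033, 0.43373646]), 'torque': array([ 0.05415933,  0.01397605, -0.0481878 ]), 'grip_width': 0.9979116522659506}
```

View pics/scene0.png

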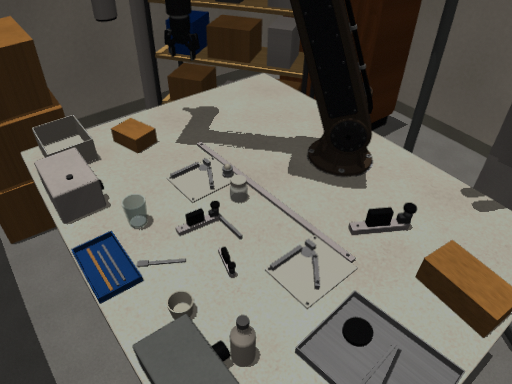

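View pics/side0.png

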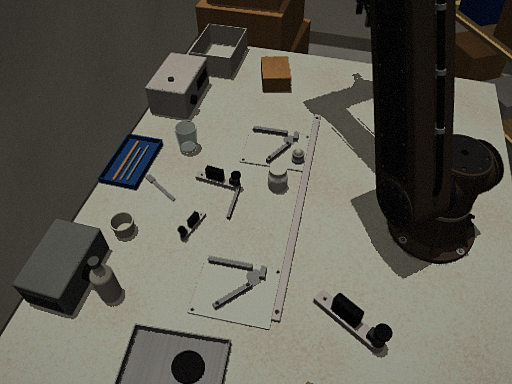

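View pics/wrist0.png

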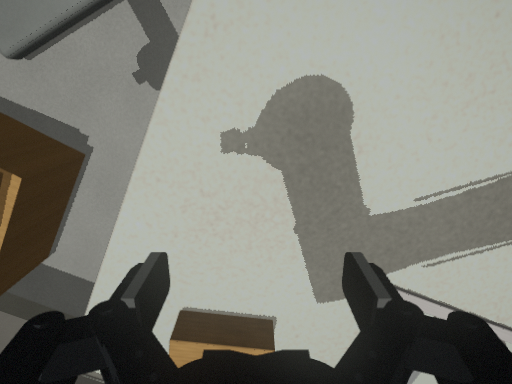

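```bash
cat > h.py <<'E'
import numpy as np, cv2
from scipy.spatial.transform import Rotation as R
def undist(c,p):
    K=np.array([[c['fx'],0,c['cx']],[0,c['fy'],c['cy']],[0,0,1]])
    D=np.array([c['k1'],0,0,0])
    return cv2.undistortPoints(np.array(p,float).reshape(-1,1,2),K,D).reshape(-1,2)
def unproj(c,p,z):
    s=undist(c,p); d=np.c_[s[:,0],-s[:,1],-np.ones(len(s))]
    d=R.from_quat(c['orientation']).apply(d); o=np.array(c['xyz'])
    z=np.broadcast_to(np.asarray(z,float),(len(s),))
    return o+d*((z-o[2])/d[:,2])[:,None]
def proj(c,P):
    q=R.from_quat(c['orientation']).inv().apply(np.atleast_2d(P)-np.array(c['xyz']))
    x=q[:,0]/-q[:,2]; y=-q[:,1]/-q[:,2]; f=1+c['k1']*(x*x+y*y)
    return np.c_[c['fx']*x*f+c['cx'],c['fy']*y*f+c['cy']]
def crop(img,x0,y0,x1,y1,s,name):
    cv2.imwrite(name,cv2.resize(img[y0:y1,x0:x1],None,fx=s,fy=s,interpolation=cv2.INTER_CUBIC))
E
python3 - <<'E'
from h import *
a=cv2.imread('pics/scene0.png'); b=cv2.imread('pics/side0.png')
crop(a,150,140,290,245,5,'pics/c1.png')
crop(b,180,110,330,222,5,'pics/c2.png')
crop(a,255,225,365,305,6,'pics/c3.png')
crop(b,180,240,290,330,6,'pics/c4.png')
E
```

```text
(no output)
```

View pics/c1.png

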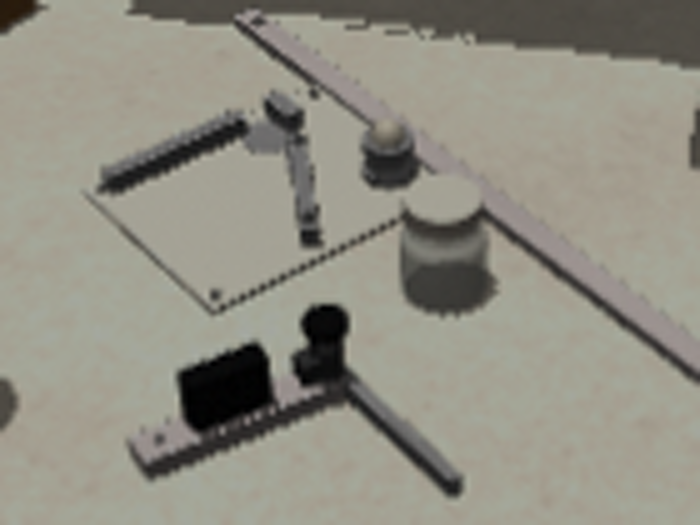

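View pics/c2.png

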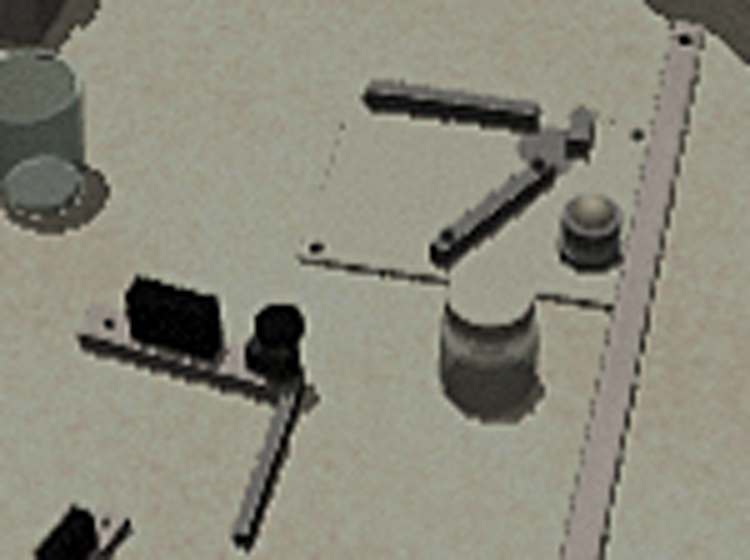

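View pics/c3.png

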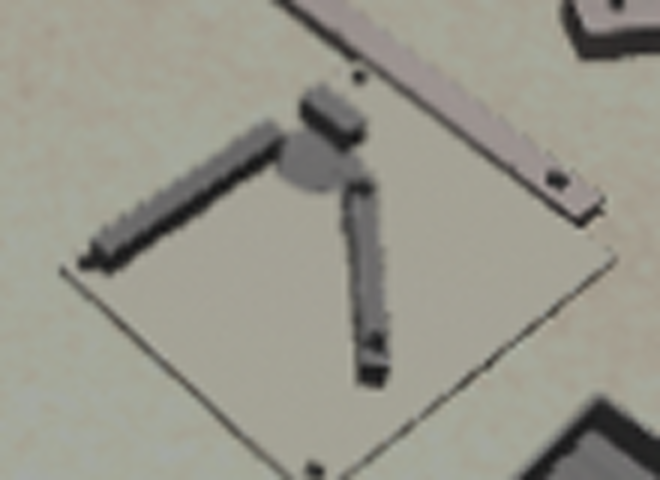

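View pics/c4.png

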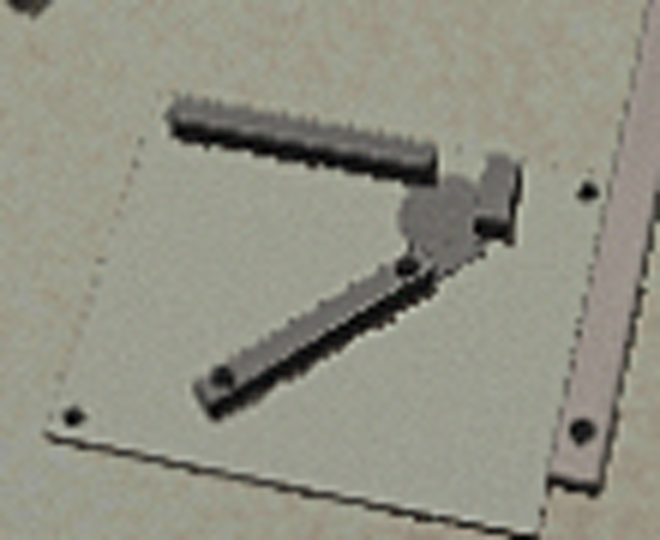

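```bash
cat > fit.py <<'E'
from h import *
from rig import ctrl
from scipy.optimize import least_squares
S=ctrl.calibration('scene'); D=ctrl.calibration('side')
def px(off,s,p): return (np.array(p,float)+.5)/s-.5+np.array(off)
c1=lambda p:px((150,140),5,p); c2=lambda p:px((180,110),5,p); c3=lambda p:px((255,225),6,p); c4=lambda p:px((180,240),6,p)
def T(q,P):
    P=np.array(P,float); c,s=np.cos(q[2]),np.sin(q[2])
    return np.array([q[0]+c*P[0]-s*P[1],q[1]+s*P[0]+c*P[1],P[2]])
def fit(obs,q0):
    f=lambda q:np.concatenate([(proj(c,T(q,P))[0]-p) for c,p,P in obs])
    r=least_squares(f,q0,loss='soft_l1'); return r.x,f(r.x).reshape(-1,2)
def barpt(a,l,o,z): return np.array([l*np.cos(a)-o*np.sin(a), l*np.sin(a)+o*np.cos(a), z])
E
cat > f1.py <<'E'
from fit import *
ref=[(D,c2((300,260)),(131,126,6)),(S,c1((85,192)),(131,-32,6)),(S,c1((213,310)),(131,126,6)),
 (D,c2((372,104)),(120,-12,22)),(D,c2((540,118)),(10,-12,22)),(S,c1((110,180)),(120,-12,22)),(S,c1((240,122)),(10,-12,22))]
tgt=[(D,c4((48,435)),(131,126,6)),(D,c4((537,537)),(-63,126,6)),(S,c3((63,270)),(131,-32,6)),(S,c3((614,260)),(-63,126,6)),
 (D,c4((172,124)),(120,-12,22)),(D,c4((436,158)),(10,-12,22)),(S,c3((105,250)),(120,-12,22)),(S,c3((280,140)),(10,-12,22))]
for n,o in (('ref',ref),('tgt',tgt)):
    q,r=fit(o,[500,0,0]); print(n,q[:2].round(1),np.degrees(q[2]).round(2)); print(r.round(1).tolist())
g=[(D,c2((82,345)),(113,12,0)),(S,c1((150,475)),(113,12,0)),(S,c1((130,440)),(113,-12,16)),(D,c2((85,312)),(113,-12,16)),
 (S,c1((325,322)),(0,0,60)),(D,c2((280,322)),(0,0,60))]
q,r=fit(g,[500,100,0]);print('g',q,np.degrees(q[2]));print(r.round(1).tolist())
for n,c,p in(('S',S,c1((458,485))),('D',D,c2((243,540)))): print(n,unproj(c,[p],8))
for n,c,p,z in(('jarS',S,(238,200),0),('jarD',D,(278,188),0),('bkS',S,(137,222),0),('bkD',D,(188,150),0)): print(n,unproj(c,[p],z))
E
python3 f1.py
```

```text
ref [ 440.3 -229.6] -26637.48
[[-0.0, -0.4], [0.0, -0.1], [0.4, 0.6], [-0.8, -2.4], [-0.4, -0.4], [0.4, 0.2], [1.7, -0.6]]
tgt [419.4 267.3] 722.62
[[-0.3, -0.2], [0.5, -0.2], [-1.0, -0.8], [0.4, -0.4], [-0.3, -1.0], [-0.8, 1.4], [0.5, 1.2], [0.9, -0.8]]
g [553.93273645   1.74436968 -81.79457511] -4686.48394073441
[[0.7, 1.2], [0.6, 1.6], [0.7, -0.4], [3.1, -1.5], [-2.3, 1.1], [-3.0, -0.8]]
S [[532.10672335 113.15043362   8.        ]]
D [[534.11000932 115.32719271   8.        ]]
jarS [[441.46126614 -26.48619032   0.        ]]
jarD [[430.02058631 -27.87197913   0.        ]]
bkS [[ 742.82571421 -127.33069712    0.        ]]
bkD [[ 737.7134817  -110.54414475    0.        ]]
```

```bash
cat > ov.py <<'E'
from fit import *
def poly(img,c,q,pts,col,s,off,closed=True):
    p=np.array([proj(c,T(q,P))[0] for P in pts]); p=(p-np.array(off)+.5)*s-.5
    cv2.polylines(img,[np.round(p).astype(int)],closed,col,1)
def box(x0,x1,y0,y1,z0,z1): return [[(x0,y0,z),(x1,y0,z),(x1,y1,z),(x0,y1,z)] for z in (z0,z1)]
def bars(a,l0,l1,o0,o1,z0,z1):
    return [[barpt(a,l0,o0,z),barpt(a,l1,o0,z),barpt(a,l1,o1,z),barpt(a,l0,o1,z)] for z in(z0,z1)]
def station(img,c,q,a,s,off):
    for L,col in ((box(-63,131,-32,126,6,6)[:1],(0,255,0)),(box(10,120,-24,-12,6,22),(0,0,255)),(box(-24,-12,-24,6,6,22),(255,0,0)),(bars(a,21,125,12,24,6,23),(0,255,255))):
        for P in L: poly(img,c,q,P,col,s,off)
def gauge(img,c,q,a,s,off,z=0,cap=60):
    nose=[(12*np.cos(t),12*np.sin(t)) for t in np.linspace(np.pi/2,3*np.pi/2,9)]
    for zz in (z,z+16): poly(img,c,q,[(x,y,zz) for x,y in nose]+[(113,-12,zz),(113,12,zz)],(0,255,0),s,off)
    for P in box(40,92,-9,9,z+16,z+56): poly(img,c,q,P,(0,0,255),s,off)
    poly(img,c,q,[(14*np.cos(t),14*np.sin(t),z+cap) for t in np.linspace(0,6.28,24)],(255,0,255),s,off)
    for P in bars(a,0,115,3,12,z,z+15): poly(img,c,q,P,(0,255,255),s,off)
E
cat > o1.py <<'E'
from ov import *
import sys
QR=[440.3,-229.6,np.radians(2.55)];QT=[419.4,267.3,np.radians(2.55)];QG=[553.9,1.7,np.radians(-6.5)]
ar,at,ag=map(np.radians,(65,46,100))
def rr(a,x0,y0,x1,y1,s): return cv2.resize(a[y0:y1,x0:x1],None,fx=s,fy=s,interpolation=cv2.INTER_CUBIC)
a=cv2.imread('pics/scene0.png'); b=cv2.imread('pics/side0.png')
i=rr(a,150,140,290,245,5); station(i,S,QR,ar,5,(150,140)); gauge(i,S,QG,ag,5,(150,140)); cv2.imwrite('pics/o1.png',i)
i=rr(b,180,110,330,222,5); station(i,D,QR,ar,5,(180,110)); gauge(i,D,QG,ag,5,(180,110)); cv2.imwrite('pics/o2.png',i)
i=rr(a,255,225,365,305,4); station(i,S,QT,at,4,(255,225)); j=rr(b,180,240,290,330,4); station(j,D,QT,at,4,(180,240)); 
i=cv2.copyMakeBorder(i,0,40,0,0,0); cv2.imwrite('pics/o3.png',np.vstack([i[:300],j[:300]])[:600])
E
python3 o1.py
```

```text
(no output)
```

View pics/o1.png

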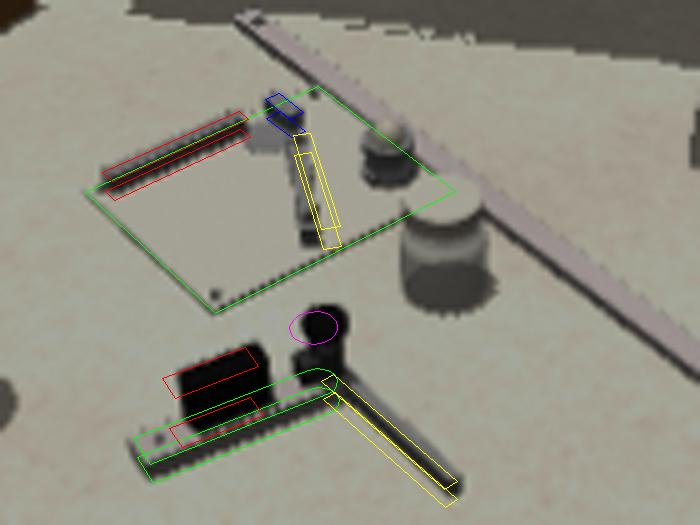

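View pics/o2.png

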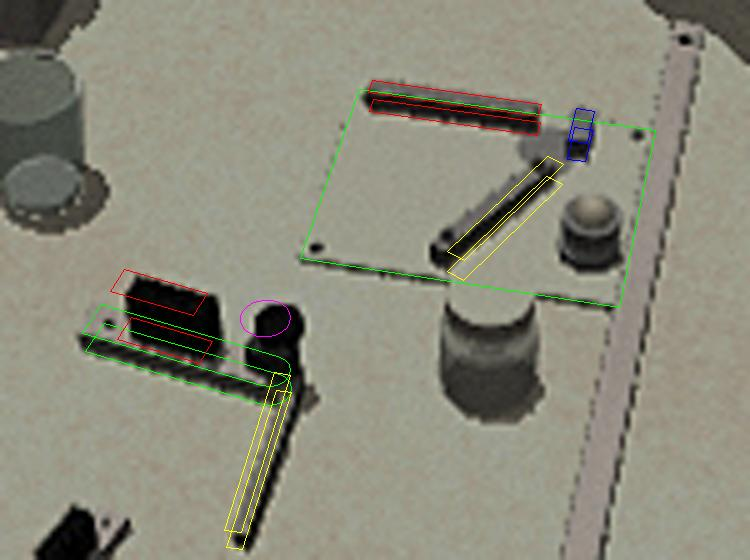

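View pics/o3.png

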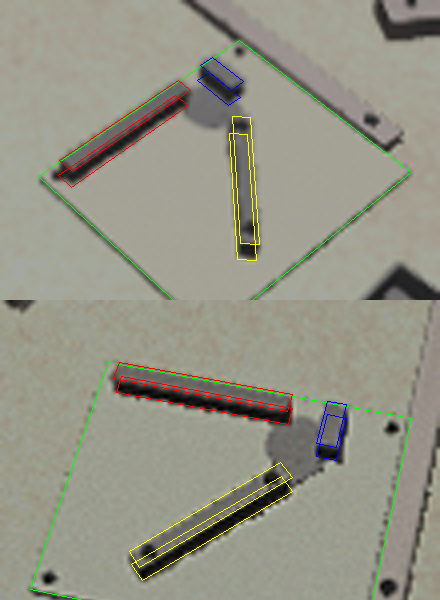

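```bash
sed -i 's/(113,-12,zz),(113,12,zz)/(EL,-12,zz),(EL,12,zz)/; 1a EL=125' ov.py
cat > f2.py <<'E'
from fit import *
for E in (113,119,125):
  g=[(D,c2((82,345)),(E,12,0)),(S,c1((150,477)),(E,12,0)),(S,c1((130,442)),(E,-12,16)),(S,c1((148,462)),(E,12,16)),
   (S,c1((325,322)),(0,0,60)),(D,c2((280,324)),(0,0,60)),
  (D,c2((220,360)),(40,9,16)),(D,c2((218,296)),(40,9,56)),(D,c2((126,315)),(92,9,56)),(D,c2((142,277)),(92,-9,56)),
  (S,c1((195,430)),(92,9,16)),(S,c1((180,370)),(92,-9,56)),(S,c1((262,345)),(40,-9,56)),(S,c1((190,390)),(92,9,56))]
  q,r=fit(g,[554,2,-.11]);print('g',q,np.degrees(q[2]));print(r.round(1).tolist())
E
python3 f2.py
sed -i 's/QG=.*/QG=[538.5,2,np.radians(-6.5)]/;s/(65,46,100)/(59,46,93)/' o1.py
```

```text
g [ 5.45222870e+02  1.39476423e+00 -1.20152095e-01] -6.8842079314652205
[[3.6, 1.5], [3.0, -0.3], [3.2, -2.3], [2.9, -1.2], [0.1, -0.2], [0.0, -0.8], [-1.3, 0.9], [-1.9, 4.2], [-0.2, -4.5], [-0.6, -1.2], [-0.2, 2.0], [-1.1, 0.2], [-1.0, -0.9], [-0.6, 0.0]]
g [ 5.44771449e+02  1.50656368e+00 -1.24338013e-01] -7.124043362246904
[[2.0, 0.9], [1.2, 0.3], [1.4, -1.8], [1.0, -0.5], [0.3, -0.2], [0.2, -0.7], [-1.2, 1.0], [-1.8, 4.2], [-0.0, -4.5], [-0.4, -1.2], [-0.2, 1.9], [-1.0, 0.1], [-0.8, -1.0], [-0.5, -0.1]]
g [ 5.43226182e+02  1.25403644e+00 -1.13107298e-01] -6.480570811872406
[[0.5, 0.7], [-0.1, 1.1], [0.0, -1.0], [-0.3, 0.2], [0.7, -0.5], [0.7, -0.7], [-0.7, 1.1], [-1.3, 4.4], [0.4, -4.3], [-0.0, -0.9], [0.4, 1.8], [-0.5, 0.0], [-0.4, -1.2], [0.1, -0.1]]
```

```bash
sed -i 's/QG=.*/QG=[543,1.3,np.radians(-6.5)]/;s/(59,46,93)/(58,46,93)/' o1.py; python3 o1.py
```

```text
(no output)
```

View pics/o1.png

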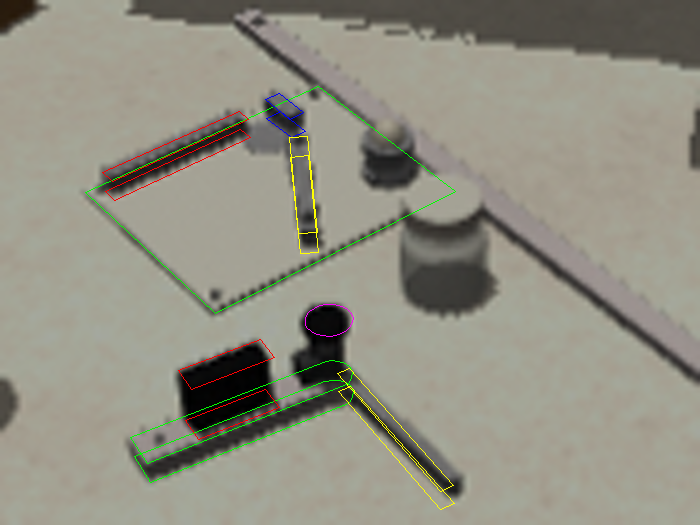

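View pics/o2.png

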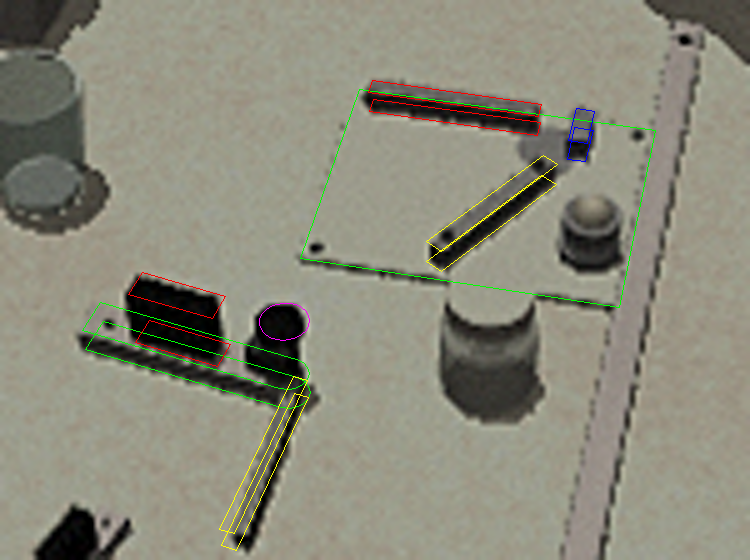

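The middle-sized bevel is the one with its blade swung open, at scene px (200,215) and side px (220,178). The large one is at scene (382,218) and the small one at (228,260). The enlarged crops confirm this: the 125 mm stock model fits it. The reference station is the one with the domed post at scene (228,170) and side (298,156). Now moving above the handle.

Request:
move_arm(moves=[0.085, 0.027, 0.05, -0.003, 0, 0, -2.6, 0.085, 0.027, 0.05, -0.003, 0, 0, -2.6, 0.085, 0.027, 0.05, -0.003, 0, 0, -2.6, 0.085, 0.027, 0.05, -0.003, 0, 0, -2.6, 0.085, 0.027, 0.05, -0.003, 0, 0, -2.6, 0.085, 0.027, 0.05, -0.003, 0, 0, -2.6, 0.085, 0.027, 0.05, -0.003, 0, 0, -2.6, 0.085, 0.027, 0.05, -0.003, 0, 0, -2.6, 0.085, 0.027, 0.05, -0.003, 0, 0, -2.6, 0.085, 0.027, 0.05, -0.003, 0, 0, -2.6, 0.085, 0.028, 0.054, -0.003, 0, 0, -2.6, 0.085, 0.028, 0.054, -0.003, 0, 0, -2.6])

```text
time_s: 1.65
eef_pos: [609.0, -3.2, 195.2]
tool_rot: [0.057, 0.998, -0.0, -0.0]
force: [1.2, -0.9, 0.6]
grip_width: 0.989
```

```bash
cat > look.py <<'E'
from fit import *
import sys
def st():
    s=ctrl.get_state(); q=R.from_quat(s['tool_rot']); y=q.apply([0,1,0]); z=q.apply([0,0,1])
    print('t',round(s['time_s'],2),'tcp',s['eef_pos'].round(1),'jaw',round(np.degrees(np.arctan2(y[1],y[0]))%180,2),'z',z.round(3),'F',s['force'].round(1),'M',s['torque'].round(2),'w',round(s['grip_width'],3),'q',s['joint_pos'].round(2))
def snap(n,name):
    c=ctrl.calibration(n); im=ctrl.camera(n)[:,:,::-1]; cv2.imwrite(f'pics/{name}.png',im); np.save(f'pics/{name}.npy',c,allow_pickle=True); return c,im
E
python3 - <<'E'
from look import *
st(); snap('wrist','w1'); st()
E
```

```text
t 1.65 tcp [609.   -3.2 195.2] jaw 83.46 z [-0. -0. -1.] F [ 1.2 -0.9  0.6] M [-0.12 -0.16 -0.06] w 0.989 q [ 0.32  0.28 -0.19 -0.   -1.1  -2.  ]
t 1.7 tcp [612.1   1.9 194.3] jaw 83.48 z [ 0.001  0.    -1.   ] F [4.9 2.7 0.9] M [ 0.42 -0.84 -0.  ] w 0.992 q [ 0.32  0.28 -0.19 -0.   -1.1  -2.01]
```

View pics/w1.png

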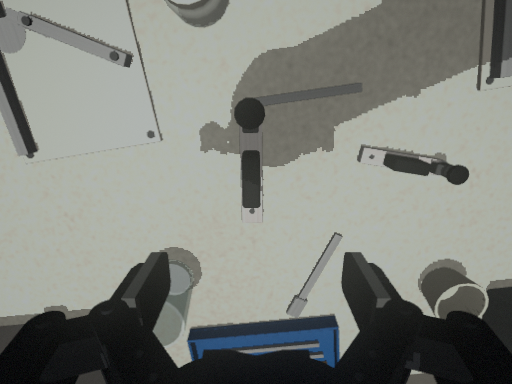

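Run:
```python
from look import *
st(); c,im=snap('wrist','w2'); st()
from ov import *
off=(190,70);s=6
i=cv2.resize(im[70:240,190:320],None,fx=4.5,fy=3.5,interpolation=cv2.INTER_CUBIC) if 0 else cv2.resize(im[70:235,190:380],None,fx=3.5,fy=3.5,interpolation=cv2.INTER_CUBIC)
cv2.imwrite('pics/w2c.png',i)
gauge(i,c,[543,1.3,np.radians(-6.5)],np.radians(96),3.5,off)
cv2.imwrite('pics/w2o.png',i)
```

```text
t 1.7 tcp [612.1   1.9 194.3] jaw 83.48 z [ 0.001  0.    -1.   ] F [4.9 2.7 0.9] M [ 0.42 -0.84 -0.  ] w 0.992 q [ 0.32  0.28 -0.19 -0.   -1.1  -2.01]
t 1.75 tcp [ 6.104e+02 -6.000e-01  1.941e+02] jaw 83.71 z [-0.001 -0.    -1.   ] F [-1.3 -1.  -0.5] M [-0.11  0.1   0.06] w 0.995 q [ 0.32  0.28 -0.19 -0.   -1.1  -2.  ]
```

View pics/w2o.png

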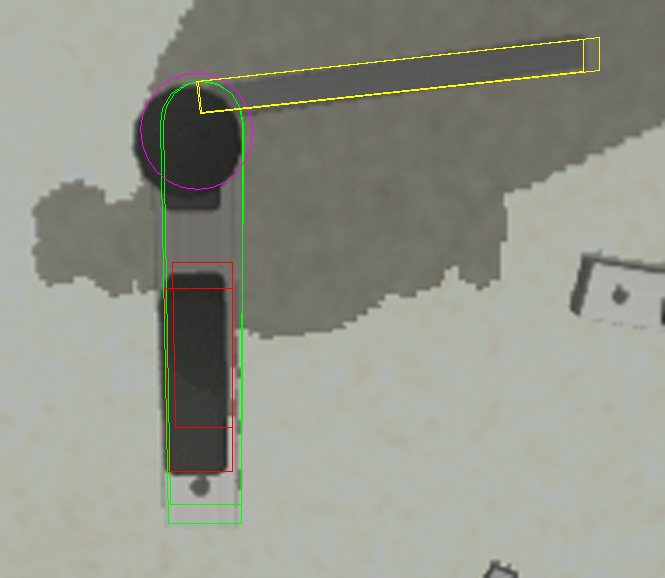

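Request:
move_arm(moves=[0.085, 0.001, -0.002, -0.03, 0, 0, 0, 0.085, 0, 0, -0.03, 0, 0, 0, 0.085, 0, 0, -0.03, 0, 0, 0, 0.085, 0, 0, -0.03, 0, 0, 0, 0.085, 0, 0, -0.025, 0, 0, 0, 0.085, 0, 0, -0.015, 0, 0, 0, 0.085, 0, 0, -0.01, 0, 0, 0, 0.085, 0, 0, 0, 0, 0, 0])

```text
time_s: 2.75
eef_pos: [609.3, -7.1, 25.0]
tool_rot: [0.056, 0.998, -0.0, -0.0]
force: [-0.7, 0.6, -0.4]
grip_width: 0.997
```

Run:
```python
from look import *
st(); c,im=snap('wrist','w3'); st()
```

```text
t 2.75 tcp [609.3  -7.1  25. ] jaw 83.54 z [-0.001 -0.    -1.   ] F [-0.7  0.6 -0.4] M [-0.01 -0.    0.  ] w 0.997 q [ 0.31  0.46 -0.37  0.   -0.75 -1.99]
t 2.8 tcp [609.8  -7.   25.7] jaw 83.55 z [ 0. -0. -1.] F [ 0.5  0.4 -0. ] M [0.02 0.02 0.04] w 0.997 q [ 0.31  0.45 -0.37  0.   -0.75 -1.99]
```

View pics/w3.png

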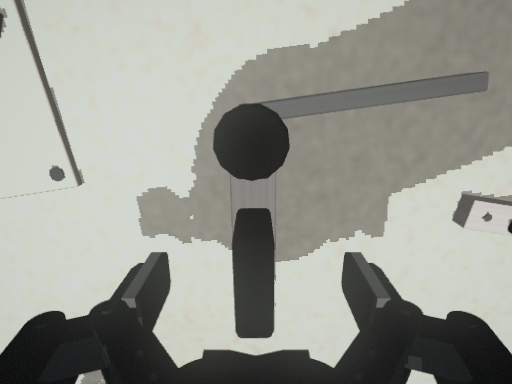

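Request:
move_arm(moves=[0.04, 0, 0, 0, 0, 0, 0, 0.03, 0, 0, 0, 0, 0, 0, 0.01, 0, 0, 0, 0, 0, 0, 0.005, 0, 0, 0, 0, 0, 0, 0.005, 0, 0, 0, 0, 0, 0, 0.005, 0, 0, 0, 0, 0, 0], squeeze=50)

```text
time_s: 3.55
eef_pos: [609.6, -7.1, 25.7]
tool_rot: [0.056, 0.998, -0.0, 0.0]
force: [-1.6, -0.7, 6.1]
grip_width: 0.203
```

Run:
```python
from look import *
st(); c,im=snap('wrist','w4'); st()
```

```text
t 3.55 tcp [609.6  -7.1  25.7] jaw 83.55 z [ 0. -0. -1.] F [-1.6 -0.7  6.1] M [-0.27  0.48  0.06] w 0.203 q [ 0.31  0.45 -0.37  0.   -0.75 -1.99]
t 3.6 tcp [609.6  -7.1  25.7] jaw 83.55 z [ 0. -0. -1.] F [-2.  -1.6  4.9] M [-0.31  0.49  0.06] w 0.203 q [ 0.31  0.45 -0.37  0.   -0.75 -1.99]
```

View pics/w4.png

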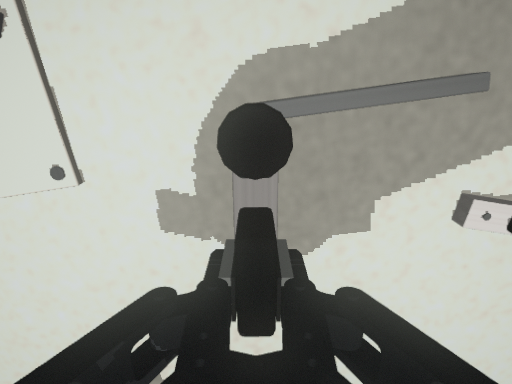

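Request:
move_arm(moves=[0.005, 0, 0, 0.01, 0, 0, 0, 0.005, 0, 0, 0.015, 0, 0, 0, 0.005, 0, 0, 0.015, 0, 0, 0, 0.005, 0.001, -0.02, 0, 0, 0, 1.1, 0.005, 0.001, -0.03, 0, 0, 0, 1.5, 0.005, 0.001, -0.04, 0, 0, 0, 1.5, 0.005, 0.001, -0.04, 0, 0, 0, 1.5, 0.005, 0.001, -0.04, 0, 0, 0, 1.5, 0.005, 0.001, -0.031, 0, 0, 0, 1.5, 0.005, 0.001, -0.01, 0, 0, 0, 0.5, 0.005, 0, 0, 0, 0, 0, 0, 0.005, 0, 0, 0, 0, 0, 0])

```text
time_s: 5.1
eef_pos: [616.5, -217.1, 65.5]
tool_rot: [-0.023, 1.0, 0.0, 0.0]
force: [0.2, -0.6, -3.4]
grip_width: 0.2
```

Run:
```python
from look import *
from ov import *
st(); c,im=snap('wrist','w5'); snap('scene','s5'); snap('side','d5'); st()
i=cv2.resize(im,None,fx=1.5,fy=1.5,interpolation=cv2.INTER_CUBIC)
QR=[440.3,-229.6,np.radians(2.55)]
station(i,c,QR,np.radians(58),1.5,(0,0)); cv2.imwrite('pics/w5o.png',i)
```

```text
t 5.1 tcp [ 616.5 -217.1   65.5] jaw 92.66 z [ 0.  0. -1.] F [ 0.2 -0.6 -3.4] M [ 0.07 -0.13  0.01] w 0.2 q [-0.04  0.46 -0.23 -0.   -0.87 -1.48]
t 5.25 tcp [ 616.6 -217.1   65.5] jaw 92.7 z [ 0.  0. -1.] F [-0.2 -0.  -4.6] M [-0.03 -0.09  0.01] w 0.201 q [-0.04  0.46 -0.23 -0.   -0.87 -1.48]
```

View pics/w5o.png

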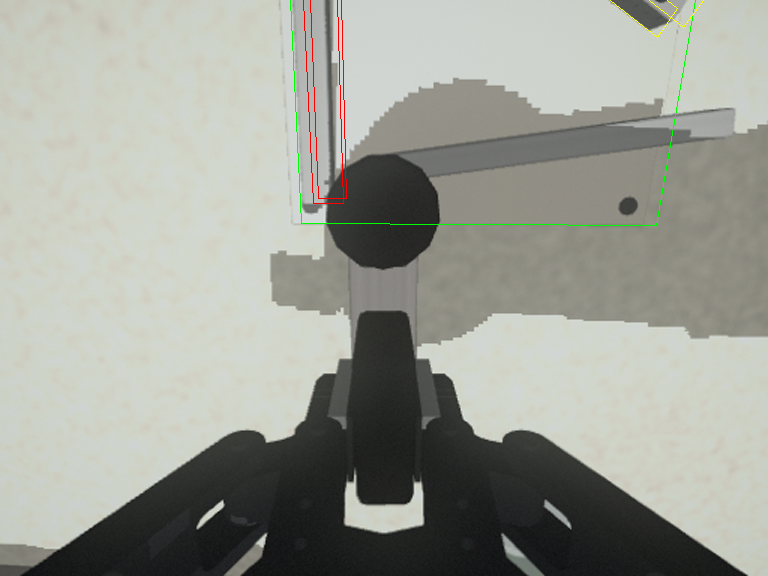

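Request:
move_arm(moves=[0.005, 0, 0, -0.015, 0, 0, 0, 0.005, 0, 0, -0.013, 0, 0, 0, 0.005, 0, 0, -0.005, 0, 0, 0, 0.005, 0, 0, 0, 0, 0, 0])

```text
time_s: 5.75
eef_pos: [616.2, -218.0, 31.7]
tool_rot: [-0.023, 1.0, 0.0, -0.001]
force: [0.0, 0.2, -3.5]
grip_width: 0.202
```

Run:
```python
from look import *
st(); c,im=snap('side','d6');c,im2=snap('scene','s6'); st()
crop(im,180,110,330,222,5,'pics/d6c.png')
crop(im2,150,140,290,245,5,'pics/s6c.png')
```

```text
t 5.75 tcp [ 616.2 -218.    31.7] jaw 92.64 z [-0.001 -0.    -1.   ] F [ 0.   0.2 -3.5] M [-0.02 -0.16  0.01] w 0.202 q [-0.04  0.5  -0.26  0.   -0.81 -1.48]
t 5.85 tcp [ 616.5 -218.1   32.2] jaw 92.63 z [ 0.  0. -1.] F [ 0.8  0.4 -3.9] M [-0.05 -0.08  0.  ] w 0.205 q [-0.04  0.5  -0.26 -0.   -0.81 -1.48]
```

View pics/d6c.png

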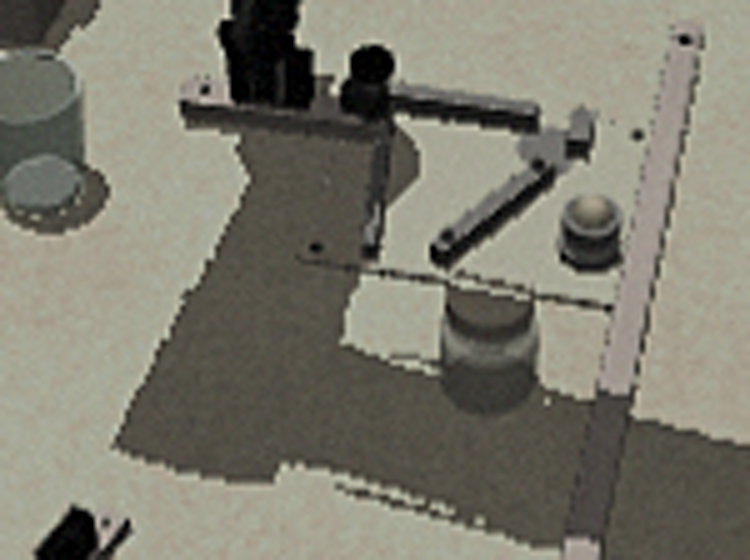

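View pics/s6c.png

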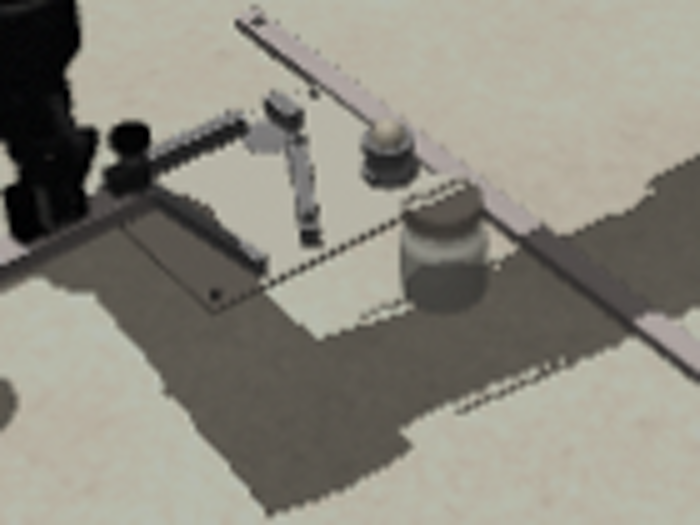

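Request:
move_arm(moves=[0.005, -0.01, -0.0005, 0, 0, 0, 0, 0.005, -0.01, -0.0004, 0, 0, 0, 0, 0.005, -0.01, -0.0004, 0, 0, 0, 0, 0.005, -0.01, -0.0025, 0, 0, 0, 0, 0.005, 0, -0.001, 0, 0, 0, 0, 0.005, 0, -0.001, 0, 0, 0, 0, 0.005, 0, 0, 0, 0, 0, 0])

```text
time_s: 6.72
eef_pos: [576.8, -223.9, 32.3]
tool_rot: [-0.023, 1.0, -0.0, 0.0]
force: [0.4, -0.0, -3.9]
grip_width: 0.203
```

Run:
```python
from look import *
st(); c,im=snap('wrist','w7'); st()
```

```text
t 6.72 tcp [ 576.8 -223.9   32.3] jaw 92.64 z [ 0. -0. -1.] F [ 0.4 -0.  -3.9] M [ 0.01 -0.12 -0.06] w 0.203 q [-0.06  0.46 -0.34  0.   -0.77 -1.47]
t 6.78 tcp [ 576.7 -223.9   32.2] jaw 92.64 z [ 0. -0. -1.] F [-0.  -0.1 -4.4] M [-0.05 -0.1  -0.04] w 0.198 q [-0.06  0.46 -0.34  0.   -0.77 -1.47]
```

View pics/w7.png

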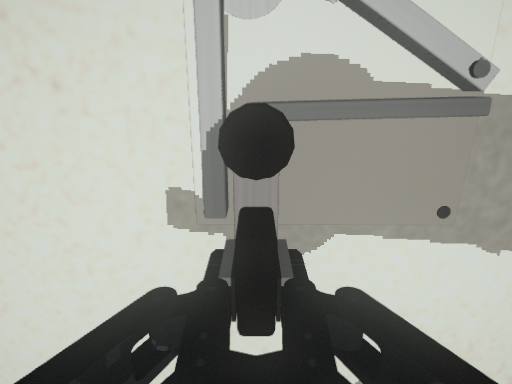

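Request:
move_arm(moves=[0.005, 0, -0.002, 0, 0, 0, 0, 0.005, 0, -0.001, 0, 0, 0, 0, 0.005, 0, 0, 0, 0, 0, 0])

```text
time_s: 7.15
eef_pos: [576.5, -226.9, 32.2]
tool_rot: [-0.023, 1.0, 0.0, -0.0]
force: [0.5, -0.1, -3.7]
grip_width: 0.197
```

Request:
move_arm(moves=[0.005, 0, -0.0005, 0, 0, 0, 0, 0.005, 0, 0, 0, 0, 0, 0])

```text
time_s: 7.4
eef_pos: [576.5, -227.3, 32.3]
tool_rot: [-0.023, 1.0, 0.0, 0.0]
force: [-0.2, 0.3, -3.6]
grip_width: 0.196
```

Request:
move_arm(moves=[0.005, 0, -0.0005, 0, 0, 0, 0, 0.005, 0, 0, 0, 0, 0, 0])

```text
time_s: 7.65
eef_pos: [576.5, -227.8, 32.3]
tool_rot: [-0.023, 1.0, 0.0, 0.0]
force: [0.1, 0.1, -4.7]
grip_width: 0.205
```

Request:
move_arm(moves=[0.005, 0, -0.0005, 0, 0, 0, 0, 0.005, 0, -0.0005, 0, 0, 0, 0])

```text
time_s: 7.9
eef_pos: [576.5, -228.4, 32.3]
tool_rot: [-0.023, 1.0, 0.0, 0.0]
force: [0.1, 6.3, -2.2]
grip_width: 0.203
```

Request:
move_arm(moves=[0.005, 0, -0.0005, 0, 0, 0, 0, 0.005, 0, -0.0005, 0, 0, 0, 0])

```text
time_s: 8.15
eef_pos: [576.5, -228.5, 32.3]
tool_rot: [-0.023, 1.0, 0.001, 0.0]
force: [-0.3, 10.5, -0.2]
grip_width: 0.2
```

Request:
move_arm(moves=[0.005, 0, 0.0007, 0, 0, 0, 0, 0.005, -0.008, -0.0004, 0, 0, 0, 0, 0.005, -0.008, -0.0004, 0, 0, 0, 0, 0.005, -0.008, -0.0004, 0, 0, 0, 0, 0.005, 0, 0, 0, 0, 0, 0])

```text
time_s: 8.78
eef_pos: [552.7, -229.4, 32.5]
tool_rot: [-0.023, 1.0, 0.0, 0.001]
force: [1.6, 7.6, -3.0]
grip_width: 0.201
```

Run:
```python
from look import *
st(); c,im=snap('wrist','w8'); st()
```

```text
t 8.78 tcp [ 552.7 -229.4   32.5] jaw 92.62 z [ 0.001  0.001 -1.   ] F [ 1.6  7.6 -3. ] M [ 2.81 -0.29 -0.24] w 0.201 q [-0.07  0.43 -0.39 -0.   -0.75 -1.46]
t 8.82 tcp [ 552.7 -229.4   32.5] jaw 92.62 z [ 0.001  0.001 -1.   ] F [ 1.4  7.4 -2.2] M [ 2.8  -0.22 -0.26] w 0.202 q [-0.07  0.43 -0.39 -0.   -0.75 -1.46]
```

View pics/w8.png

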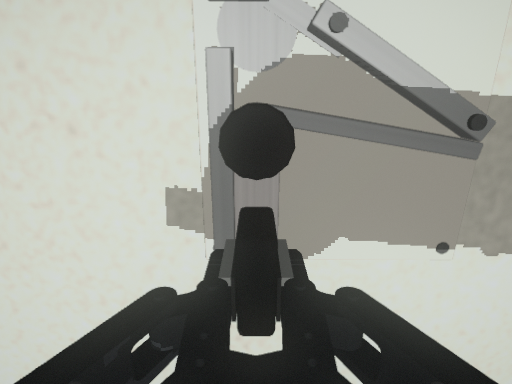

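Request:
move_arm(moves=[0.005, -0.008, -0.0003, 0, 0, 0, 0, 0.005, -0.008, -0.0003, 0, 0, 0, 0, 0.005, -0.008, -0.0004, 0, 0, 0, 0, 0.005, -0.008, -0.0003, 0, 0, 0, 0, 0.005, -0.004, -0.0002, 0, 0, 0, 0, 0.005, 0, 0, 0, 0, 0, 0])

```text
time_s: 9.57
eef_pos: [517.4, -231.0, 32.7]
tool_rot: [-0.023, 1.0, 0.0, 0.001]
force: [1.5, 7.7, -1.7]
grip_width: 0.203
```

Request:
move_arm(moves=[0.005, -0.002, -0.0001, 0, 0, 0, 0, 0.005, -0.002, -0.0001, 0, 0, 0, 0, 0.005, 0, 0, 0, 0, 0, 0])

```text
time_s: 9.95
eef_pos: [514.0, -231.1, 32.7]
tool_rot: [-0.023, 1.0, 0.0, 0.002]
force: [2.9, 8.5, -3.3]
grip_width: 0.202
```

Run:
```python
from look import *
st(); c,im=snap('wrist','w9'); st()
```

```text
t 9.95 tcp [ 514.  -231.1   32.7] jaw 92.63 z [ 0.003  0.001 -1.   ] F [ 2.9  8.5 -3.3] M [ 3.31 -1.32 -0.2 ] w 0.202 q [-0.08  0.38 -0.47 -0.   -0.71 -1.45]
t 10.0 tcp [ 514.  -231.1   32.7] jaw 92.63 z [ 0.003  0.001 -1.   ] F [ 3.7  8.8 -2.7] M [ 3.32 -1.27 -0.31] w 0.201 q [-0.08  0.38 -0.47 -0.   -0.71 -1.45]
```

View pics/w9.png

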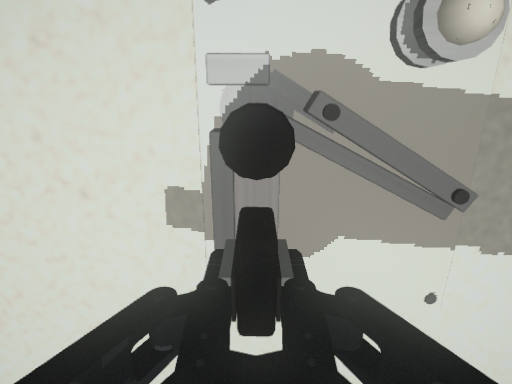

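Request:
move_arm(moves=[0.005, -0.002, -0.0001, 0, 0, 0, 0, 0.005, -0.002, -0.0001, 0, 0, 0, 0, 0.005, -0.002, -0.0001, 0, 0, 0, 0, 0.005, 0, 0, 0, 0, 0, 0])

```text
time_s: 10.5
eef_pos: [508.1, -231.4, 32.8]
tool_rot: [-0.023, 1.0, 0.0, 0.002]
force: [4.4, 8.7, -3.1]
grip_width: 0.202
```

Request:
move_arm(moves=[0.005, -0.001, 0, 0, 0, 0, 0, 0.005, -0.001, 0, 0, 0, 0, 0, 0.005, 0, 0, 0, 0, 0, 0])

```text
time_s: 10.88
eef_pos: [506.2, -231.4, 32.8]
tool_rot: [-0.023, 1.0, 0.0, 0.002]
force: [4.2, 8.4, -2.4]
grip_width: 0.206
```

Request:
move_arm(moves=[0.005, -0.001, 0, 0, 0, 0, 0, 0.005, -0.001, 0, 0, 0, 0, 0])

```text
time_s: 11.12
eef_pos: [505.4, -231.5, 33.0]
tool_rot: [-0.023, 1.0, 0.0, 0.003]
force: [7.1, 8.6, -4.6]
grip_width: 0.202
```

Request:
move_arm(moves=[0.005, -0.001, 0, 0, 0, 0, 0, 0.005, 0, 0, 0, 0, 0, 0])

```text
time_s: 11.38
eef_pos: [505.3, -231.5, 33.2]
tool_rot: [-0.023, 1.0, 0.0, 0.004]
force: [8.3, 9.1, -5.2]
grip_width: 0.204
```

Run:
```python
from look import *
st(); c,im=snap('wrist','w10'); st()
crop(im,190,20,490,245,2.6,'pics/w10c.png')
```

```text
t 11.38 tcp [ 505.3 -231.5   33.2] jaw 92.66 z [ 0.007  0.    -1.   ] F [ 8.3  9.1 -5.2] M [ 3.4  -3.1  -0.31] w 0.204 q [-0.08  0.37 -0.49 -0.   -0.7  -1.45]
t 11.43 tcp [ 505.3 -231.5   33.3] jaw 92.66 z [ 0.007  0.    -1.   ] F [ 8.   8.7 -6. ] M [ 3.41 -3.13 -0.35] w 0.204 q [-0.08  0.37 -0.49 -0.   -0.7  -1.45]
```

View pics/w10c.png

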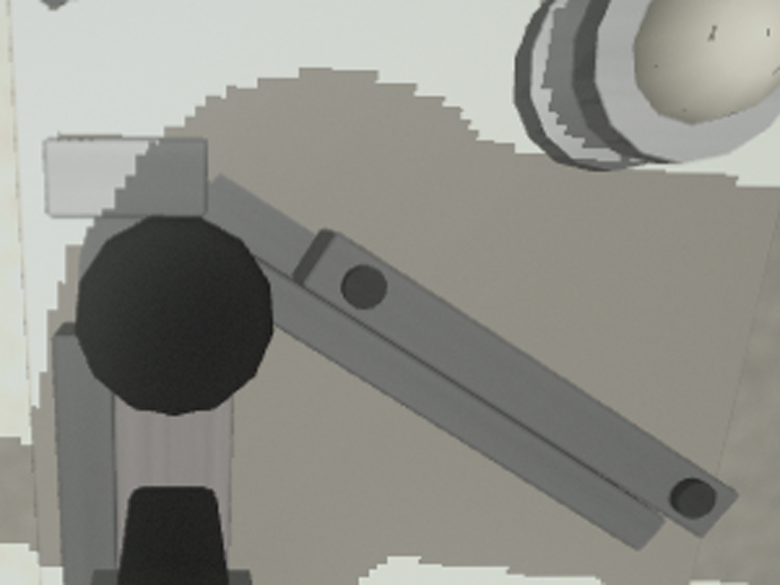

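Request:
move_arm(moves=[0.005, 0.001, 0.0003, -0.001, 0, 0, 0, 0.005, 0, 0, -0.001, 0, 0, 0, 0.005, 0, 0, 0, 0, 0, 0])

```text
time_s: 11.8
eef_pos: [505.5, -231.4, 31.7]
tool_rot: [-0.023, 1.0, -0.0, 0.003]
force: [3.3, 9.3, 1.6]
grip_width: 0.206
```

Run:
```python
from look import *
st()
```

```text
t 11.8 tcp [ 505.5 -231.4   31.7] jaw 92.67 z [ 0.006 -0.    -1.   ] F [3.3 9.3 1.6] M [ 3.25 -1.59 -0.31] w 0.206 q [-0.08  0.37 -0.49 -0.   -0.7  -1.45]
```

Request:
move_arm(moves=[0.005, -0.0007, 0.0003, -0.0005, 0, 0, 0, 0.005, 0, 0, 0, 0, 0, 0, 0.02, 0, 0, 0, 0, 0, 0, 0.03, 0, 0, 0, 0, 0, 0, 0.05, 0, 0, 0, 0, 0, 0, 0.06, 0, 0, 0, 0, 0, 0])

```text
time_s: 12.55
eef_pos: [501.5, -231.9, 29.7]
tool_rot: [-0.023, 1.0, -0.0, -0.0]
force: [0.2, 0.4, 0.0]
grip_width: 0.701
```

Run:
```python
from look import *
st(); c,im=snap('wrist','w11'); st()
crop(im,190,20,490,245,2.6,'pics/w11c.png')
```

```text
t 12.55 tcp [ 501.5 -231.9   29.7] jaw 92.63 z [-0. -0. -1.] F [0.2 0.4 0. ] M [ 0.03 -0.03  0.01] w 0.701 q [-0.08  0.38 -0.5   0.   -0.7  -1.45]
t 12.6 tcp [ 501.6 -231.9   29.7] jaw 92.63 z [-0. -0. -1.] F [-0.3  0.4  0.2] M [-0.01 -0.02  0.  ] w 0.707 q [-0.08  0.38 -0.5   0.   -0.7  -1.45]
```

View pics/w11c.png

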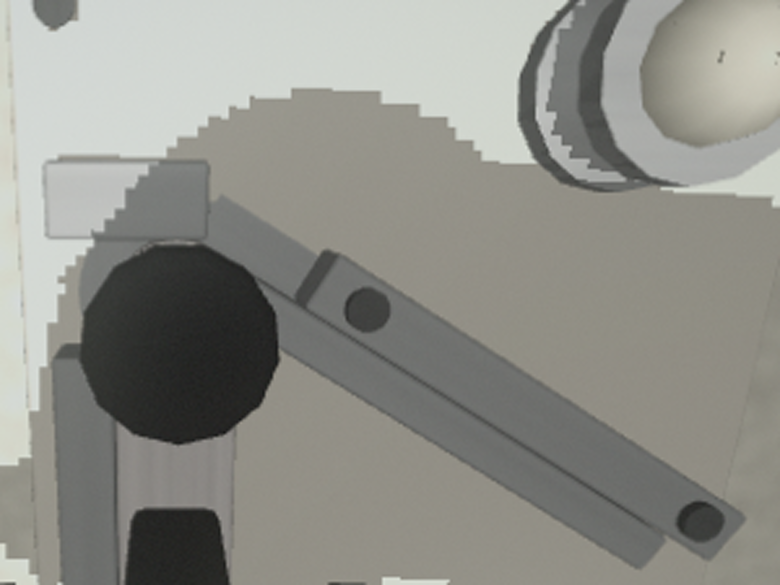

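Run:
```python
from look import *
c=np.load('pics/w11.npy',allow_pickle=True).item()
f=lambda p:(np.array(p,float)+.5)/2.6-.5+np.array([190,20])
print('cap',unproj(c,[f((180,343))],66))
def ang(p,q,z):
    a=unproj(c,[f(p),f(q)],z); d=a[1]-a[0]; return np.degrees(np.arctan2(d[1],d[0])).round(2),a.round(1).tolist()
print('blade inner edge',ang((283,347),(640,568),21))
print('bar outer edge',ang((335,255),(742,518),23))
print('bar inner edge',ang((300,302),(708,558),23))
print('fence',ang((116,440),(114,580),22), ang((53,360),(60,580),22))
print('post',unproj(c,[f((44,238)),f((208,238))],22))
```

```text
cap [[ 439.63300806 -233.52302277   66.        ]]
blade inner edge (np.float64(61.47), [[448.0, -212.9, 21.0], [491.5, -132.8, 21.0]])
bar outer edge (np.float64(61.76), [[430.2, -205.2, 23.0], [478.4, -115.6, 23.0]])
bar inner edge (np.float64(61.75), [[439.0, -210.8, 23.0], [487.6, -120.3, 23.0]])
fence (np.float64(0.57), [[467.8, -244.4, 22.0], [498.8, -244.1, 22.0]]) (np.float64(1.7), [[452.3, -256.8, 22.0], [499.3, -255.4, 22.0]])
post [[ 429.7253406  -258.44200831   22.        ]
 [ 428.36409773 -228.52888204   22.        ]]
```

Request:
move_arm(moves=[0.06, 0, 0, 0.02, 0, 0, 0, 0.06, 0, 0, 0.03, 0, 0, 0, 0.03, 0, 0, 0.02, 0, 0, 0, 0, -0.02, -0.001, 0, 0, 0, 0, 0, -0.022, -0.001, 0, 0, 0, 0, 0, -0.02, 0, 0, 0, 0, 0, 0, 0, 0, -0.015, 0, 0, 0, 0, 0, 0, -0.01, 0, 0, 0, 0, 0, 0, -0.003, 0, 0, 0, 0, 0, 0, 0, 0, 0, 0])

```text
time_s: 13.85
eef_pos: [439.9, -233.7, 71.2]
tool_rot: [-0.023, 1.0, 0.0, -0.001]
force: [0.9, 0.1, 0.2]
grip_width: -0.002
```

Run:
```python
from look import *
st(); c,im=snap('wrist','w12');c,im=snap('side','d12'); st()
crop(im,180,70,330,182,5,'pics/d12c.png')
```

```text
t 13.85 tcp [ 439.9 -233.7   71.2] jaw 92.65 z [-0.001  0.    -1.   ] F [0.9 0.1 0.2] M [-0.01 -0.03 -0.04] w -0.002 q [-0.09  0.24 -0.58  0.   -0.75 -1.43]
t 13.95 tcp [ 440.2 -233.8   71.8] jaw 92.65 z [ 0. -0. -1.] F [-1.3  0.  -0.6] M [-0.02 -0.06 -0.03] w -0.004 q [-0.09  0.24 -0.58  0.   -0.75 -1.43]
```

View pics/w12.png

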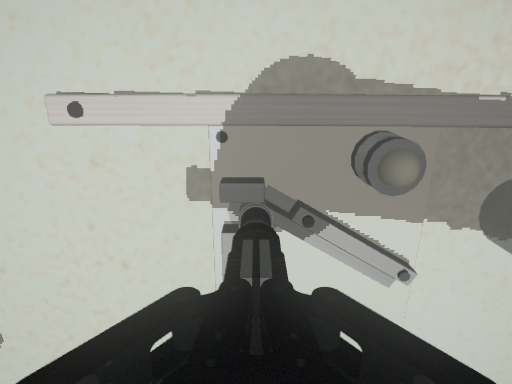

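View pics/d12c.png

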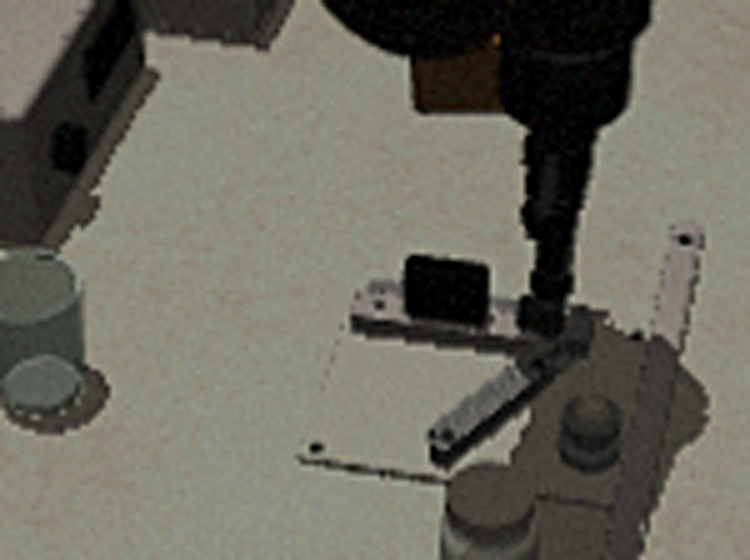

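Request:
move_arm(moves=[0, 0, 0, -0.003, 0, 0, 0, 0, 0, 0, -0.002, 0, 0, 0, 0, 0, 0, -0.002, 0, 0, 0, 0, 0, 0, 0, 0, 0, 0])

```text
time_s: 14.45
eef_pos: [439.9, -233.9, 65.0]
tool_rot: [-0.023, 1.0, -0.0, 0.0]
force: [-1.0, 0.4, 4.0]
grip_width: -0.005
```

Request:
move_arm(moves=[0, 0, 0, -0.001, 0, 0, 0, 0, 0, 0, -0.001, 0, 0, 0, 0, 0, 0, 0, 0, 0, 0])

```text
time_s: 14.82
eef_pos: [439.7, -233.6, 62.6]
tool_rot: [-0.023, 1.0, 0.0, -0.0]
force: [0.9, -0.0, 1.0]
grip_width: -0.001
```

Request:
move_arm(moves=[0, 0, 0, -0.001, 0, 0, 0, 0, 0, 0, -0.001, 0, 0, 0, 0, 0, 0, 0, 0, 0, 0])

```text
time_s: 15.2
eef_pos: [439.6, -233.7, 60.6]
tool_rot: [-0.023, 1.0, 0.0, -0.0]
force: [0.5, -0.2, 0.2]
grip_width: -0.002
```

Request:
move_arm(moves=[0, 0, 0, -0.001, 0, 0, 0, 0, 0, 0, -0.001, 0, 0, 0, 0, 0, 0, 0, 0, 0, 0])

```text
time_s: 15.58
eef_pos: [439.7, -233.7, 58.7]
tool_rot: [-0.023, 1.0, 0.0, -0.0]
force: [0.1, -0.4, -0.5]
grip_width: 0.002
```

Request:
move_arm(moves=[0, 0, 0, -0.001, 0, 0, 0, 0, 0, 0, 0, 0, 0, 0])

```text
time_s: 15.82
eef_pos: [439.9, -233.8, 58.0]
tool_rot: [-0.023, 1.0, -0.0, 0.0]
force: [-0.7, -0.4, 2.9]
grip_width: 0.005
```

Request:
move_arm(moves=[0, 0, 0, -0.001, 0, 0, 0, 0, 0, 0, 0, 0, 0, 0])

```text
time_s: 16.08
eef_pos: [440.0, -233.9, 57.7]
tool_rot: [-0.023, 1.0, -0.0, 0.0]
force: [-3.5, 1.1, 10.5]
grip_width: -0.0
```

Request:
move_arm(moves=[0, 0, 0, -0.001, 0, 0, 0, 0, 0, 0, 0, 0, 0, 0])

```text
time_s: 16.32
eef_pos: [440.0, -234.0, 57.4]
tool_rot: [-0.023, 1.0, -0.0, 0.0]
force: [-5.9, 3.4, 20.1]
grip_width: 0.0
```

Request:
move_arm(moves=[0, 0, 0, 0.01, 0, 0, 0, 0, 0, 0, 0.02, 0, 0, 0, 0.03, 0.02, 0, 0.01, 0, 0, 0, 0.06, 0.022, 0.001, 0, 0, 0, 0, 0.06, 0.022, 0.001, 0, 0, 0, 0, 0.06, 0, 0, 0, 0, 0, 0])

```text
time_s: 17.08
eef_pos: [505.0, -231.6, 95.6]
tool_rot: [-0.023, 1.0, -0.0, 0.0]
force: [-0.2, 0.6, 0.3]
grip_width: 0.701
```

Run:
```python
from look import *
st(); c,im=snap('wrist','w13');c2,im2=snap('side','d13'); st()
crop(im,150,60,450,285,2.6,'pics/w13c.png')
crop(im2,180,70,330,182,5,'pics/d13c.png')
```

```text
t 17.07 tcp [ 505.  -231.6   95.6] jaw 92.67 z [ 0. -0. -1.] F [-0.2  0.6  0.3] M [0.01 0.06 0.05] w 0.701 q [-0.08  0.29 -0.43  0.   -0.85 -1.45]
t 17.18 tcp [ 503.3 -231.6   95.5] jaw 92.63 z [-0.001  0.    -1.   ] F [-0.1 -0.1 -0.3] M [ 0.03  0.03 -0.03] w 0.702 q [-0.08  0.29 -0.43 -0.   -0.85 -1.45]
```

View pics/w13c.png

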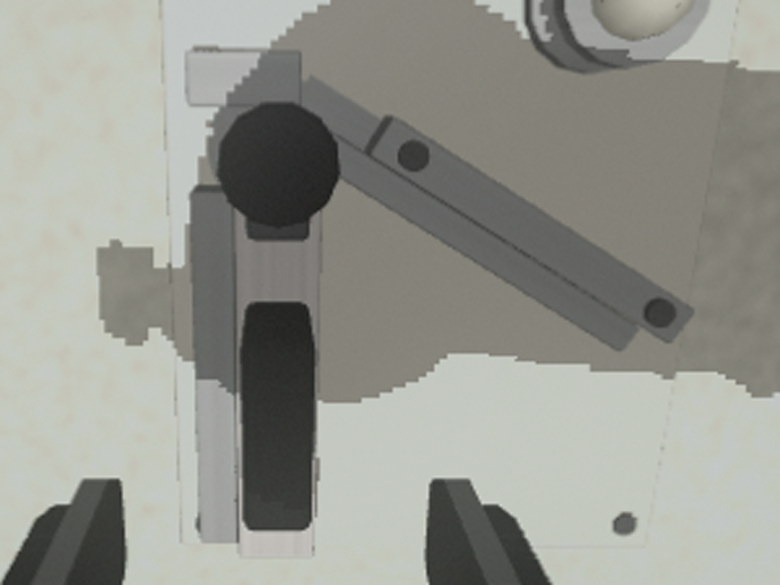

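View pics/d13c.png

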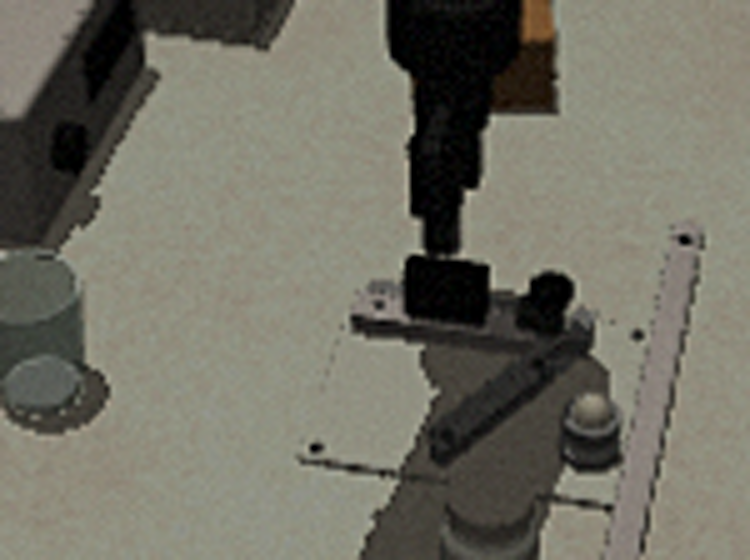

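Request:
move_arm(moves=[0.06, 0.002, 0, -0.02, 0, 0, 0, 0.06, 0, 0, -0.025, 0, 0, 0, 0.06, 0, 0, -0.014, 0, 0, 0, 0.06, 0, 0, -0.005, 0, 0, 0, 0.03, 0, 0, 0, 0, 0, 0, 0.005, 0, 0, 0, 0, 0, 0, 0.005, 0, 0, 0, 0, 0, 0, 0.005, 0, 0, 0, 0, 0, 0, 0.005, 0, 0, 0, 0, 0, 0], squeeze=60)

```text
time_s: 18.3
eef_pos: [506.3, -231.5, 32.6]
tool_rot: [-0.023, 1.0, 0.0, 0.001]
force: [-0.8, 3.4, 6.4]
grip_width: 0.199
```

Run:
```python
from look import *
st()
```

```text
t 18.3 tcp [ 506.3 -231.5   32.6] jaw 92.64 z [ 0.001  0.    -1.   ] F [-0.8  3.4  6.4] M [ 1.53  0.38 -0.2 ] w 0.199 q [-0.08  0.38 -0.49 -0.   -0.71 -1.45]
```

Request:
move_arm(moves=[0.005, 0.004, 0.0007, 0, 0, 0, 0, 0.005, 0.004, 0.0007, 0.002, 0, 0, 0, 0.005, 0, 0, 0.02, 0, 0, 0, 0.005, 0, 0, 0.03, 0, 0, 0, 0.005, 0, 0, 0.03, 0, 0, 0, 0.005, 0, 0, 0.018, 0, 0, 0, 0.005, 0, 0, 0, 0, 0, 0])

```text
time_s: 19.18
eef_pos: [514.6, -230.4, 132.8]
tool_rot: [-0.023, 1.0, -0.0, 0.001]
force: [-0.6, 1.0, -4.5]
grip_width: 0.199
```

Run:
```python
from look import *
st(); c,im=snap('wrist','w14');c2,im2=snap('side','d14'); st()
crop(im2,180,50,330,162,5,'pics/d14c.png')
```

```text
t 19.18 tcp [ 514.6 -230.4  132.8] jaw 92.64 z [ 0.003 -0.    -1.   ] F [-0.6  1.  -4.5] M [ 0.03 -0.08 -0.06] w 0.199 q [-0.07  0.26 -0.37 -0.   -0.94 -1.45]
t 19.27 tcp [ 513.2 -230.1  130.8] jaw 92.62 z [-0.001  0.001 -1.   ] F [-1.  -0.  -3.4] M [-0.02 -0.06  0.03] w 0.198 q [-0.07  0.26 -0.37 -0.   -0.94 -1.45]
```

View pics/w14.png

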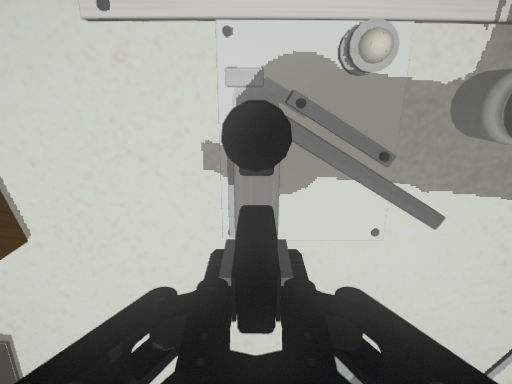

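View pics/d14c.png

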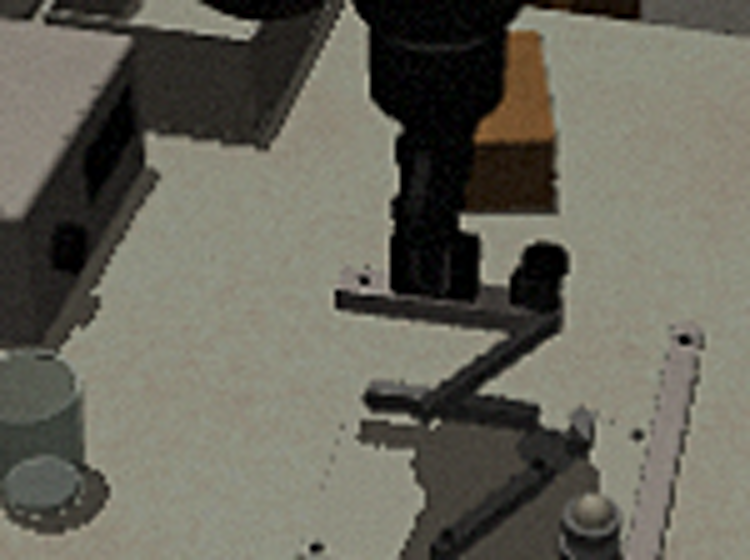

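Request:
move_arm(moves=[0.005, 0.003, 0.025, 0, 0, 0, 0, 0.005, 0.004, 0.045, 0, 0, 0, 0, 0.005, 0.004, 0.05, 0, 0, 0, 0, 0.005, 0.004, 0.05, 0, 0, 0, 0, 0.005, 0.004, 0.05, 0, 0, 0, 0, 0.005, 0.004, 0.05, 0, 0, 0, 0, 0.005, 0.004, 0.05, 0, 0, 0, 0, 0.005, 0.004, 0.05, 0, 0, 0, 0, 0.005, 0.004, 0.05, 0, 0, 0, 0, 0.005, 0.004, 0.045, 0, 0, 0, 0, 0.005, 0.002, 0.03, 0, 0, 0, 0, 0.005, 0, 0.014, 0, 0, 0, 0])

```text
time_s: 20.78
eef_pos: [554.3, 279.7, 130.3]
tool_rot: [-0.024, 1.0, -0.001, -0.001]
force: [1.0, 0.1, -4.5]
grip_width: 0.202
```

Request:
move_arm(moves=[0.005, 0, 0, -0.03, 0, 0, 0, 0.005, 0, 0, -0.03, 0, 0, 0, 0.005, 0, 0, 0, 0, 0, 0])

```text
time_s: 21.15
eef_pos: [552.9, 276.4, 69.0]
tool_rot: [-0.022, 1.0, -0.002, -0.002]
force: [-0.7, -0.6, -4.0]
grip_width: 0.198
```

Run:
```python
from look import *
from ov import *
st(); c,im=snap('wrist','w15'); st()
i=cv2.resize(im,None,fx=1.5,fy=1.5,interpolation=cv2.INTER_CUBIC)
station(i,c,[419.4,267.3,np.radians(2.6)],np.radians(46),1.5,(0,0)); cv2.imwrite('pics/w15o.png',i)
```

```text
t 21.15 tcp [552.9 276.4  69. ] jaw 92.57 z [-0.005 -0.004 -1.   ] F [-0.7 -0.6 -4. ] M [-0.01  0.   -0.02] w 0.198 q [ 0.78  0.42 -0.31 -0.   -0.85 -2.3 ]
t 21.2 tcp [554.2 277.4  70.9] jaw 92.6 z [-0.002 -0.002 -1.   ] F [ 0.3 -0.5 -3.2] M [ 0.01 -0.16  0.03] w 0.2 q [ 0.78  0.41 -0.31  0.   -0.85 -2.3 ]
```

View pics/w15o.png

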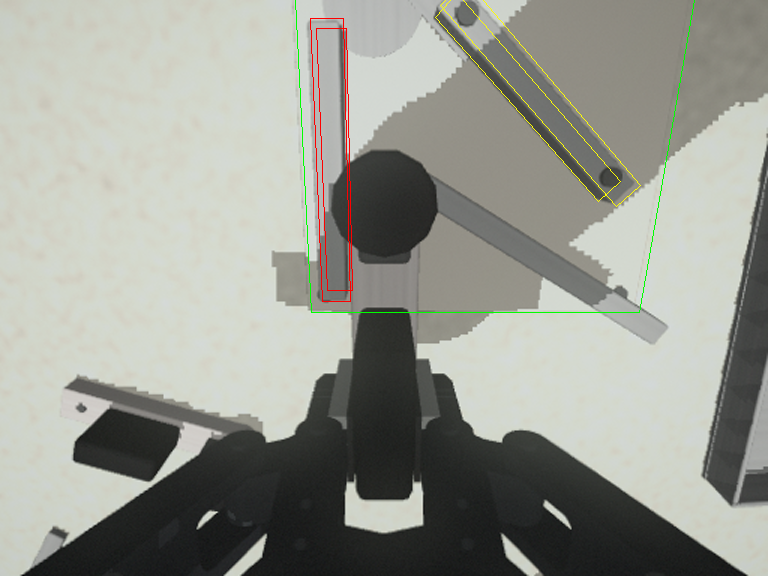

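Request:
move_arm(moves=[0.005, 0, 0.003, -0.015, 0, 0, 0, 0.005, 0, 0, -0.014, 0, 0, 0, 0.005, 0, 0, -0.006, 0, 0, 0, 0.005, 0, 0, -0.0015, 0, 0, 0, 0.005, 0, 0, 0, 0, 0, 0])

```text
time_s: 21.82
eef_pos: [554.9, 281.8, 35.5]
tool_rot: [-0.023, 1.0, 0.0, 0.0]
force: [-0.4, 0.4, -3.7]
grip_width: 0.199
```

Run:
```python
from look import *
st(); c,im=snap('wrist','w16');st(); c,im2=snap('side','d16'); st()
crop(im2,160,210,310,322,5,'pics/d16c.png')
```

```text
t 21.82 tcp [554.9 281.8  35.5] jaw 92.65 z [ 0.  0. -1.] F [-0.4  0.4 -3.7] M [-0.06 -0.09  0.  ] w 0.199 q [ 0.78  0.46 -0.33  0.   -0.78 -2.31]
t 21.88 tcp [555.  281.8  35.6] jaw 92.65 z [ 0.  0. -1.] F [ 0.2  0.5 -4.4] M [-0.06 -0.1   0.  ] w 0.2 q [ 0.78  0.46 -0.33  0.   -0.78 -2.31]
t 21.93 tcp [555.  281.9  35.7] jaw 92.64 z [ 0.001  0.    -1.   ] F [-0.7 -0.3 -4.5] M [-0.02 -0.14 -0.  ] w 0.201 q [ 0.78  0.46 -0.33  0.   -0.78 -2.31]
```

View pics/w16.png

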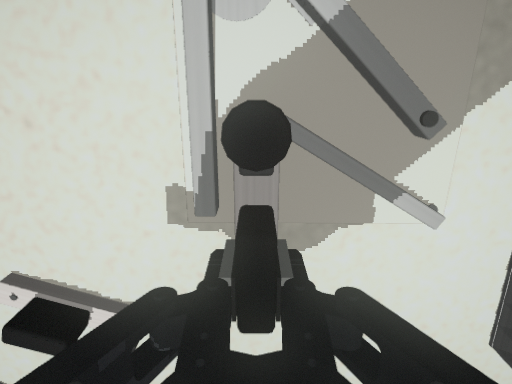

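View pics/d16c.png

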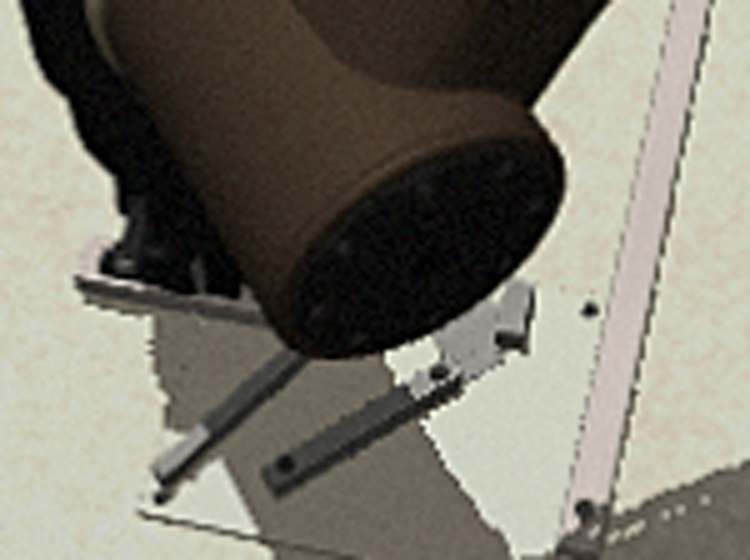

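Request:
move_arm(moves=[0.005, 0, -0.003, -0.001, 0, 0, 0, 0.005, 0, -0.003, -0.001, 0, 0, 0, 0.005, 0, -0.001, 0, 0, 0, 0, 0.005, 0, 0, 0, 0, 0, 0])

```text
time_s: 22.42
eef_pos: [554.8, 274.5, 33.4]
tool_rot: [-0.023, 1.0, 0.0, 0.0]
force: [0.1, 0.0, -4.9]
grip_width: 0.202
```

Request:
move_arm(moves=[0.005, 0, -0.0005, 0, 0, 0, 0, 0.005, 0, -0.0005, 0, 0, 0, 0])

```text
time_s: 22.68
eef_pos: [554.8, 273.7, 33.3]
tool_rot: [-0.023, 1.0, 0.0, 0.0]
force: [-0.4, -0.4, -4.5]
grip_width: 0.2
```

Request:
move_arm(moves=[0.005, 0, -0.0005, 0, 0, 0, 0, 0.005, 0, -0.0005, 0, 0, 0, 0])

```text
time_s: 22.92
eef_pos: [554.7, 272.6, 33.3]
tool_rot: [-0.023, 1.0, -0.0, -0.0]
force: [-0.0, -0.2, -3.5]
grip_width: 0.196
```

Request:
move_arm(moves=[0.005, 0, -0.0005, 0, 0, 0, 0, 0.005, 0, -0.0005, 0, 0, 0, 0])

```text
time_s: 23.18
eef_pos: [554.8, 271.6, 33.3]
tool_rot: [-0.023, 1.0, -0.0, 0.0]
force: [-0.2, 1.3, -3.4]
grip_width: 0.198
```

Request:
move_arm(moves=[0.005, 0, -0.0005, 0, 0, 0, 0, 0.005, 0, -0.0005, 0, 0, 0, 0])

```text
time_s: 23.42
eef_pos: [554.8, 271.2, 33.3]
tool_rot: [-0.023, 1.0, 0.001, 0.0]
force: [-1.9, 4.1, -4.3]
grip_width: 0.196
```

Request:
move_arm(moves=[0.005, 0, -0.0005, 0, 0, 0, 0, 0.005, 0, -0.0005, 0, 0, 0, 0])

```text
time_s: 23.68
eef_pos: [554.9, 271.1, 33.4]
tool_rot: [-0.023, 1.0, 0.001, 0.0]
force: [-3.0, 8.1, -5.5]
grip_width: 0.197
```

Request:
move_arm(moves=[0.005, -0.008, 0.0001, 0, 0, 0, 0, 0.005, -0.008, -0.0003, 0, 0, 0, 0, 0.005, -0.008, -0.0004, 0, 0, 0, 0, 0.005, -0.008, -0.0003, 0, 0, 0, 0, 0.005, -0.008, -0.0004, 0, 0, 0, 0, 0.005, 0, 0, 0, 0, 0, 0])

```text
time_s: 24.42
eef_pos: [514.7, 269.5, 34.0]
tool_rot: [-0.023, 1.0, 0.001, 0.001]
force: [-0.9, 5.9, -2.9]
grip_width: 0.199
```

Run:
```python
from look import *
st(); c,im=snap('wrist','w17');st()
```

```text
t 24.43 tcp [514.7 269.5  34. ] jaw 92.67 z [ 0.002  0.002 -1.   ] F [-0.9  5.9 -2.9] M [ 2.36  0.55 -0.18] w 0.199 q [ 0.82  0.41 -0.43 -0.   -0.73 -2.34]
t 24.48 tcp [514.7 269.5  34. ] jaw 92.67 z [ 0.001  0.002 -1.   ] F [-1.4  6.5 -2.4] M [ 2.38  0.64 -0.22] w 0.199 q [ 0.82  0.41 -0.43 -0.   -0.73 -2.34]
```

View pics/w17.png

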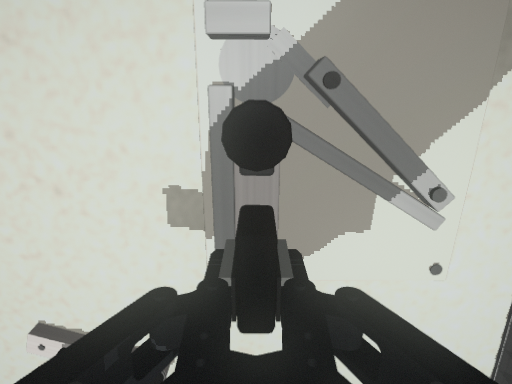

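Request:
move_arm(moves=[0.005, -0.004, -0.0002, 0, 0, 0, 0, 0.005, -0.004, -0.0002, 0, 0, 0, 0, 0.005, -0.004, -0.0002, 0, 0, 0, 0, 0.005, -0.004, -0.0001, 0, 0, 0, 0, 0.005, -0.004, -0.0002, 0, 0, 0, 0, 0.005, 0, 0, 0, 0, 0, 0])

```text
time_s: 25.22
eef_pos: [495.4, 268.8, 34.1]
tool_rot: [-0.023, 1.0, 0.001, 0.001]
force: [0.1, 5.6, -3.4]
grip_width: 0.2
```

Request:
move_arm(moves=[0.005, -0.002, -0.0001, 0, 0, 0, 0, 0.005, -0.002, -0.0001, 0, 0, 0, 0, 0.005, 0, 0, 0, 0, 0, 0])

```text
time_s: 25.6
eef_pos: [491.6, 268.5, 34.2]
tool_rot: [-0.023, 1.0, 0.001, 0.001]
force: [1.5, 5.0, -4.0]
grip_width: 0.199
```

Run:
```python
from look import *
st(); c,im=snap('wrist','w18');st()
```

```text
t 25.6 tcp [491.6 268.5  34.2] jaw 92.67 z [ 0.003  0.002 -1.   ] F [ 1.5  5.  -4. ] M [ 1.91 -0.57 -0.15] w 0.199 q [ 0.85  0.38 -0.48  0.   -0.71 -2.37]
t 25.65 tcp [491.6 268.6  34.2] jaw 92.67 z [ 0.002  0.002 -1.   ] F [ 0.9  4.9 -3.5] M [ 1.93 -0.65 -0.18] w 0.2 q [ 0.85  0.38 -0.48  0.   -0.71 -2.37]
```

View pics/w18.png

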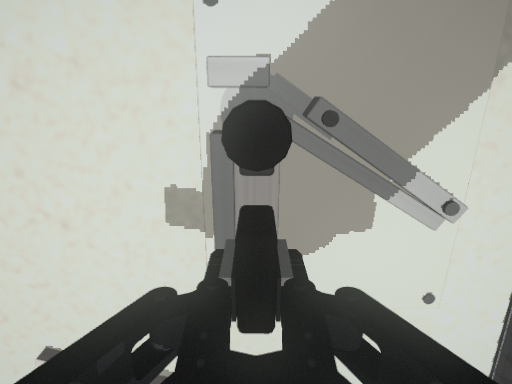

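Request:
move_arm(moves=[0.005, -0.002, -0.0001, -0.0004, 0, 0, 0, 0.005, -0.002, -0.0001, -0.0003, 0, 0, 0, 0.005, 0, 0, 0, 0, 0, 0])

```text
time_s: 26.02
eef_pos: [487.7, 268.4, 33.5]
tool_rot: [-0.023, 1.0, 0.001, 0.001]
force: [1.9, 5.3, -2.3]
grip_width: 0.199
```

Request:
move_arm(moves=[0.005, -0.001, -0.0001, 0, 0, 0, 0, 0.005, -0.001, 0, 0, 0, 0, 0])

```text
time_s: 26.28
eef_pos: [485.9, 268.3, 33.5]
tool_rot: [-0.023, 1.0, 0.001, 0.001]
force: [3.2, 4.6, -3.5]
grip_width: 0.197
```

Request:
move_arm(moves=[0.005, -0.001, 0, 0, 0, 0, 0, 0.005, 0, 0, 0, 0, 0, 0])

```text
time_s: 26.52
eef_pos: [484.9, 268.3, 33.5]
tool_rot: [-0.023, 1.0, 0.001, 0.001]
force: [2.1, 4.9, -3.6]
grip_width: 0.198
```

Request:
move_arm(moves=[0.005, -0.001, 0, 0, 0, 0, 0, 0.005, 0, 0, 0, 0, 0, 0])

```text
time_s: 26.78
eef_pos: [484.6, 268.4, 33.8]
tool_rot: [-0.024, 1.0, 0.001, 0.002]
force: [5.8, 3.2, -4.2]
grip_width: 0.201
```

Request:
move_arm(moves=[0.005, -0.001, 0, 0, 0, 0, 0, 0.005, 0, -0.0003, 0, 0, 0, 0])

```text
time_s: 27.02
eef_pos: [484.5, 268.4, 34.0]
tool_rot: [-0.024, 1.0, 0.002, 0.003]
force: [8.4, 2.6, -4.4]
grip_width: 0.202
```

Request:
move_arm(moves=[0.005, 0.0005, 0, -0.001, 0, 0, 0, 0.005, 0, 0, -0.001, 0, 0, 0, 0.005, 0, 0, 0, 0, 0, 0])

```text
time_s: 27.4
eef_pos: [484.9, 268.4, 32.7]
tool_rot: [-0.024, 1.0, 0.002, 0.003]
force: [6.7, 1.4, 2.6]
grip_width: 0.198
```

Run:
```python
from look import *
st(); c,im=snap('wrist','w19');st()
crop(im,190,20,490,245,2.6,'pics/w19c.png')
```

```text
t 27.4 tcp [484.9 268.4  32.7] jaw 92.73 z [ 0.005  0.003 -1.   ] F [6.7 1.4 2.6] M [ 0.75 -1.98 -0.1 ] w 0.198 q [ 0.86  0.37 -0.5   0.   -0.7  -2.39]
t 27.45 tcp [484.8 268.4  32.7] jaw 92.73 z [ 0.005  0.003 -1.   ] F [6.6 2.4 3.5] M [ 0.76 -1.96 -0.09] w 0.199 q [ 0.86  0.37 -0.5   0.   -0.7  -2.39]
```

View pics/w19c.png

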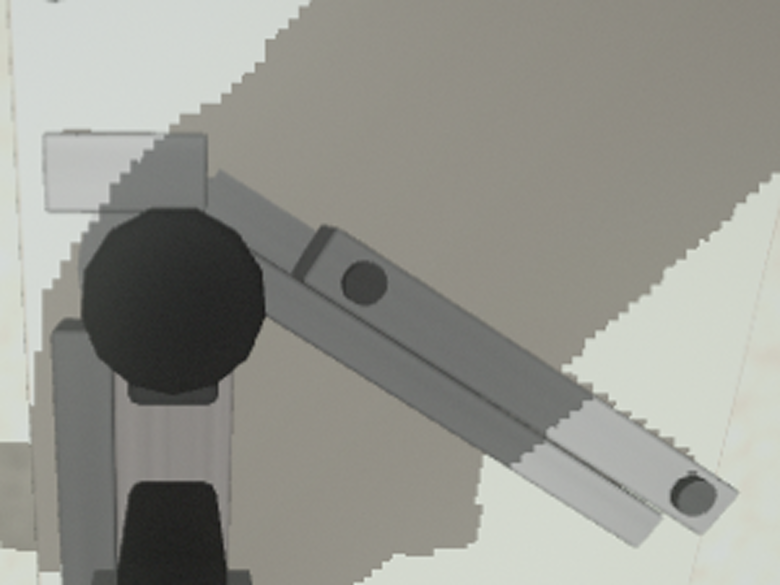

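Request:
move_arm(moves=[0.005, 0, -0.0008, 0, 0, 0, 0, 0.005, -0.0008, 0, 0, 0, 0, 0, 0.005, 0, 0, 0, 0, 0, 0])

```text
time_s: 27.82
eef_pos: [484.7, 268.4, 33.0]
tool_rot: [-0.024, 1.0, 0.002, 0.003]
force: [8.2, 3.6, 1.6]
grip_width: 0.205
```

Request:
move_arm(moves=[0.02, 0, 0, 0, 0, 0, 0, 0.03, 0, 0, 0, 0, 0, 0, 0.05, 0, 0, 0, 0, 0, 0, 0.06, 0, 0, 0, 0, 0, 0])

```text
time_s: 28.32
eef_pos: [481.0, 265.3, 30.3]
tool_rot: [-0.023, 1.0, -0.0, -0.0]
force: [-0.4, -0.6, -0.0]
grip_width: 0.706
```

Run:
```python
from look import *
st(); c,im=snap('wrist','w20');st()
crop(im,190,20,490,245,2.6,'pics/w20c.png')
```

```text
t 28.32 tcp [481.  265.3  30.3] jaw 92.64 z [-0.001 -0.001 -1.   ] F [-0.4 -0.6 -0. ] M [ 0.01 -0.01  0.02] w 0.706 q [ 0.86  0.37 -0.5   0.   -0.7  -2.39]
t 28.38 tcp [481.1 265.4  30.4] jaw 92.63 z [-0.001 -0.001 -1.   ] F [-0.2  0.4 -1.4] M [ 0.01  0.   -0.03] w 0.699 q [ 0.86  0.37 -0.5  -0.   -0.7  -2.39]
```

View pics/w20c.png

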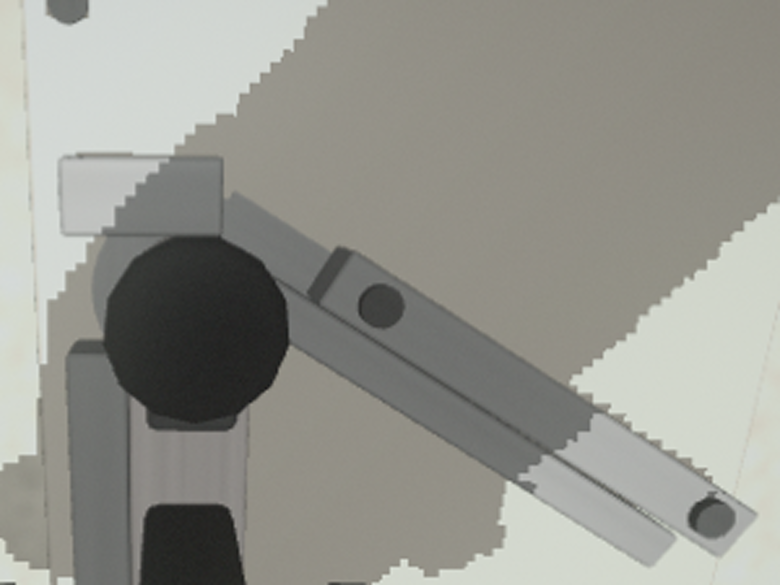

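Request:
move_arm(moves=[0.06, 0.002, 0.003, 0.015, 0, 0, 0, 0.06, 0.001, 0, 0.03, 0, 0, 0, 0.06, 0, 0, 0.02, 0, 0, 0, 0.06, 0, 0, 0, 0, 0, 0, 0.06, 0, 0, 0, 0, 0, 0])

```text
time_s: 29.0
eef_pos: [484.3, 268.8, 95.8]
tool_rot: [-0.023, 1.0, 0.0, -0.0]
force: [0.0, -0.6, -0.6]
grip_width: 0.701
```

Run:
```python
from look import *
st(); c,im=snap('wrist','w21');st()
crop(im,150,60,450,285,2.6,'pics/w21c.png')
```

```text
t 29.0 tcp [484.3 268.8  95.8] jaw 92.63 z [-0.  0. -1.] F [ 0.  -0.6 -0.6] M [ 0.01  0.03 -0.05] w 0.701 q [ 0.86  0.29 -0.43 -0.   -0.85 -2.38]
t 29.05 tcp [484.1 268.6  95.3] jaw 92.63 z [-0.001 -0.    -1.   ] F [ 0.2 -0.4 -0.3] M [ 0.04  0.06 -0.01] w 0.703 q [ 0.86  0.29 -0.43 -0.   -0.85 -2.38]
```

View pics/w21c.png

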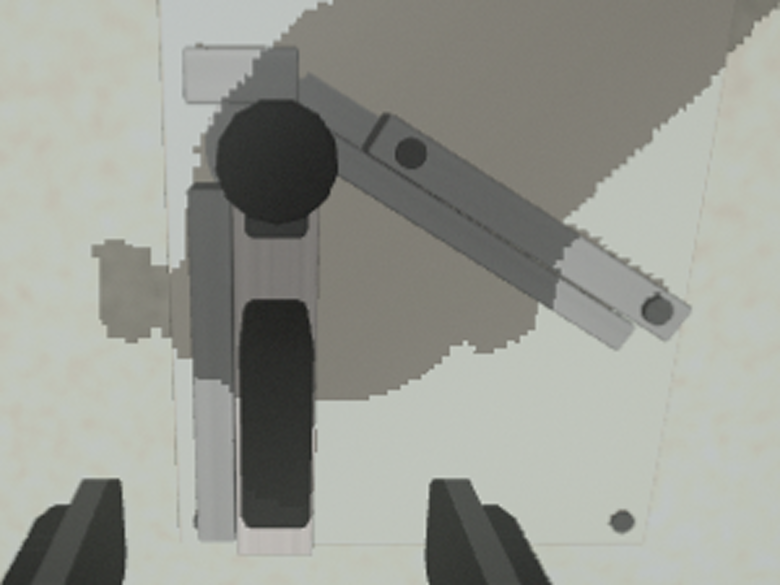

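Request:
move_arm(moves=[0.06, 0.02, 0, 0.04, 0, 0, 0, 0.06, 0.03, -0.05, 0.05, 0, 0, 0, 0.06, 0.03, -0.05, 0.05, 0, 0, 0, 0.06, 0.03, -0.05, 0.05, 0, 0, 0, 0.06, 0, 0, 0, 0, 0, 0, 0.06, 0, 0, 0, 0, 0, 0])

```text
time_s: 29.8
eef_pos: [577.2, 146.4, 256.5]
tool_rot: [-0.022, 1.0, -0.0, -0.001]
force: [-0.6, -0.1, -0.4]
grip_width: 0.701
```

Run:
```python
from look import *
st(); c,im=snap('scene','s22');c,im2=snap('side','d22');st()
cv2.imwrite('pics/f22.png',np.vstack([im,im2])[:, :][:768:1]) if 0 else None
crop(im,240,215,370,312,4,'pics/s22c.png')
```

```text
t 29.8 tcp [577.2 146.4 256.5] jaw 92.58 z [-0.002 -0.    -1.   ] F [-0.6 -0.1 -0.4] M [ 0.01  0.01 -0.04] w 0.701 q [ 0.58  0.21 -0.13 -0.   -1.23 -2.1 ]
t 29.9 tcp [576.8 147.1 256.1] jaw 92.67 z [-0.002 -0.001 -1.   ] F [-0.2 -0.6  0.3] M [ 0.07 -0.06  0.02] w 0.702 q [ 0.58  0.22 -0.13 -0.   -1.23 -2.1 ]
```

View pics/s22.png

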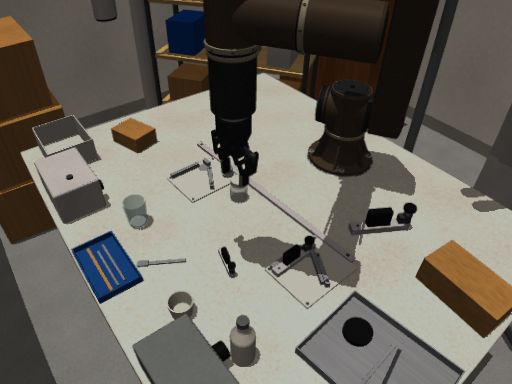

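View pics/s22c.png

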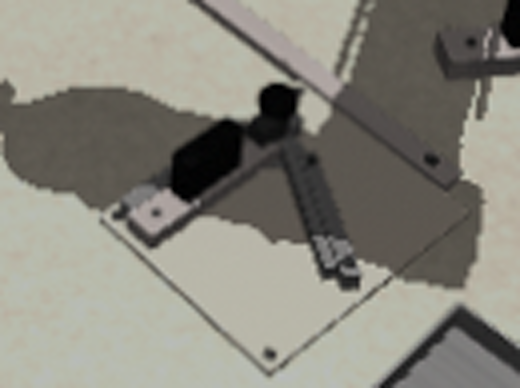

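View pics/d22.png

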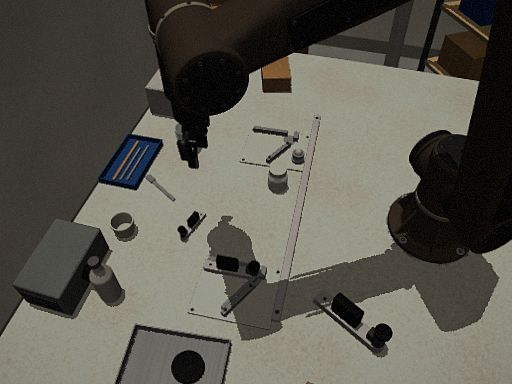

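The bevel sits home in the target corner. The beaker and jar are where they started: scene (135,212) and (239,188). The arm is clear of everything, so I'm handing in.

Run:
```python
from rig import ctrl
print(ctrl.sign_off())
```

```text
the job is handed in; nothing more can be done
None
```

I set the middle-sized bevel in the reference corner, locked it there, carried it to the other station and pushed it home. I then released it, withdrew the arm and handed the job in at about 30 s. `sign_off` gives no verdict.

- **Reference corner:** I slid the stock along the fence at about 9 N until the nose met the end post. In the wrist picture the blade and the bar's inner edge read 61.5° and 61.75° in the world frame, which is within my pixel-picking error.
- **Lock:** the cap's resistance dropped off after first contact, then came up firm again about 8 mm lower. I pressed to 20 N, and the cap also looked lower in the picture afterwards.
- **Target corner:** the stock met the fence, then the nose met the post at about 8 N, and contact with the plate showed in the vertical force. From the same relative viewpoint the two bolts on the target bar have the same pixel offset (247,157) as those on the reference bar, and the blade lies along the bar.
- **Bystanders:** the beaker and jar are in their starting places in both outer cameras. The highest force I read was about 20 N, from pressing the cap.
- **Disagreement:** the camera estimates of station y were off from where the fences actually touched, by about 4.7 mm at the reference station and 2 mm at the other. I used the touch contacts for the final fits.

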